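Load the relay test jig and set the meter on its stand

TASK

Get the relay test jig ready for a test run: swing the keeper bar clear of the sockets, plug every blue relay on the bench fully home into a socket of the red block, one to a socket, then swing the bar shut over them until it is past its detent and stays shut. Finally set the red meter on its sloped stand, face up with the display end uphill, lying flat on the slab and with its bottom end at the orange lip; leave the other things on the bench where they are.

Things in the scene. Friction and masses are not known exactly. Their poses are not given: they have to be found in the camera images.
- relay_a: plug-in relay, all alike, None when absent: blue block 22 (x) x 30 (y) x 28 high on a black rectangular plug 16 (x) x 24 (y) x 12 (its last 2 only 13 x 21); 40 high in all, 40 g. Origin: centre of the plug's underside; z up. Stands upright on its plug. Fits a socket either way round (half turn about z)
- relay_b: plug-in relay, all alike, None when absent: blue block 22 (x) x 30 (y) x 28 high on a black rectangular plug 16 (x) x 24 (y) x 12 (its last 2 only 13 x 21); 40 high in all, 40 g. Origin: centre of the plug's underside; z up. Stands upright on its plug. Fits a socket either way round (half turn about z)
- relay_c: plug-in relay, all alike, None when absent: blue block 22 (x) x 30 (y) x 28 high on a black rectangular plug 16 (x) x 24 (y) x 12 (its last 2 only 13 x 21); 40 high in all, 40 g. Origin: centre of the plug's underside; z up. Stands upright on its plug. Fits a socket either way round (half turn about z)
- relay_d: plug-in relay, all alike, None when absent: blue block 22 (x) x 30 (y) x 28 high on a black rectangular plug 16 (x) x 24 (y) x 12 (its last 2 only 13 x 21); 40 high in all, 40 g. Origin: centre of the plug's underside; z up. Stands upright on its plug. Fits a socket either way round (half turn about z)
- jig: fixed relay test jig: dark base 80 (x) x 212 (y) x 6, red socket block 46 x 152, top 24 above the bench, four sockets in a row along y. At y = +88 the keeper's hinge post (16 wide, 55 high); at x = +15, y = -88 an aluminium pillar 22 wide, 41 high, the sprung steel detent ball in its top (58 high). Origin: centre of the base's underside; the bar opens to +x
- socket0 (a point): centre of the mouth of socket 0, in the top face of the red block (24 above the bench), at jig y = -55.5; hole 17.5 (jig x) x 25.5 (jig y), 14 deep, edge chamfered 1.5. A relay is home when its blue body sits on the block, its origin 12 below this point and its y along the jig's y, either way round. Axes as the jig's. Neighbours are 37 apart
- socket1 (a point): centre of the mouth of socket 1, in the top face of the red block (24 above the bench), at jig y = -18.5; hole 17.5 (jig x) x 25.5 (jig y), 14 deep, edge chamfered 1.5. A relay is home when its blue body sits on the block, its origin 12 below this point and its y along the jig's y, either way round. Axes as the jig's. Neighbours are 37 apart
- socket2 (a point): centre of the mouth of socket 2, in the top face of the red block (24 above the bench), at jig y = 18.5; hole 17.5 (jig x) x 25.5 (jig y), 14 deep, edge chamfered 1.5. A relay is home when its blue body sits on the block, its origin 12 below this point and its y along the jig's y, either way round. Axes as the jig's. Neighbours are 37 apart
- socket3 (a point): centre of the mouth of socket 3, in the top face of the red block (24 above the bench), at jig y = 55.5; hole 17.5 (jig x) x 25.5 (jig y), 14 deep, edge chamfered 1.5. A relay is home when its blue body sits on the block, its origin 12 below this point and its y along the jig's y, either way round. Axes as the jig's. Neighbours are 37 apart
- keeper (a joint): keeper bar angle (rad): 0 = shut over the row, against its stop; up to 2.0 = open on the jig's +x side (counterclockwise from above). Turns level, stays where left (about 0.25 N at the knob). Between 0.18 and 0.05 it is pushed over the detent ball (about 3 to 6 N at the knob), which then holds it. Bar 14 wide, 8 thick, underside 55 above the bench, 3 above seated relays: an unseated one blocks it
- knob (a point): mid-height of the upright yellow round knob on the free end of the keeper bar: 16 wide, 30 high, from 63 to 93 above the bench; 172 from the hinge
- hinge (a point): hinge of the keeper bar: its vertical axis at the level of the bar's underside, 55 above the bench, at jig (0, 88)
- meter: red pocket meter 110 (x) x 50 (y) x 26 (z), 200 g, lying flat, face up. Origin: centre of its back (underside); +x points to its top end, with the display; the round dial is nearer its bottom end; z out of the face
- meter_top (a point): middle of the top (display) end of the meter, at meter (55, 0, 13)
- cradle: fixed sloped rest of the meter stand: grey slab 34 wide (y), x = -61 to +45, tilted 25 degrees, x running uphill (away from the robot), z square to its face. Origin on the face, 70 above the bench: centre of the meter's back when its bottom end touches the orange lip (inner face x = -55, 14 above the slab). Narrower than the meter: fingers pass beside. Below: foot 110 x 70 x 6, legs
- flux_tin: yellow flux tin, a disc 56 wide, 22 high; a bystander, origin on its underside
- solder_reel: reel of solder with white flanges, 54 wide, 36 high, standing on a flange; a bystander, origin on its underside
- driver: orange-handled screwdriver lying flat, about 170 long; a bystander, origin on its underside
- cutters: blue-handled side cutters lying flat, about 130 long, 12 high; a bystander, origin on its underside
- paste_jar: small jar with black cap, 38 wide, 38 high; a bystander, origin on its underside
- parts_box: clear open compartment box 100 x 140 x 30 high; a bystander, origin on its underside
- solder_pump: blue and silver desoldering pump lying flat, about 200 long, 20 high; a bystander, origin on its underside
Not all that is in view belongs to the job. There is more than one size of the meter; the one meant has the size given above. Leave any brown or pink look-alike of the relay_a alone.

How it is judged:
On the way, in this order (a step that is already met when the one before it is completed fails the run):
1. every relay is plugged fully home in a socket while the keeper bar is still open (((horizontal distance between relay_a and socket0 below 0.004 m and z of relay_a in the frame of socket0 between -0.016 and -0.009 m) or (horizontal distance between relay_a and socket1 below 0.004 m and z of relay_a in the frame of socket1 between -0.016 and -0.009 m) or (horizontal distance between relay_a and socket2 below 0.004 m and z of relay_a in the frame of socket2 between -0.016 and -0.009 m) or (horizontal distance between relay_a and socket3 below 0.004 m and z of relay_a in the frame of socket3 between -0.016 and -0.009 m)) and angle between the y axis of each of relay_a, relay_b, relay_c, relay_d and the y axis of jig, either way round below 0.15 rad and angle between each of relay_a, relay_b, relay_c, relay_d's own z axis and vertical below 0.1 rad and ((horizontal distance between relay_b and socket0 below 0.004 m and z of relay_b in the frame of socket0 between -0.016 and -0.009 m) or (horizontal distance between relay_b and socket1 below 0.004 m and z of relay_b in the frame of socket1 between -0.016 and -0.009 m) or (horizontal distance between relay_b and socket2 below 0.004 m and z of relay_b in the frame of socket2 between -0.016 and -0.009 m) or (horizontal distance between relay_b and socket3 below 0.004 m and z of relay_b in the frame of socket3 between -0.016 and -0.009 m)) and ((horizontal distance between relay_c and socket0 below 0.004 m and z of relay_c in the frame of socket0 between -0.016 and -0.009 m) or (horizontal distance between relay_c and socket1 below 0.004 m and z of relay_c in the frame of socket1 between -0.016 and -0.009 m) or (horizontal distance between relay_c and socket2 below 0.004 m and z of relay_c in the frame of socket2 between -0.016 and -0.009 m) or (horizontal distance between relay_c and socket3 below 0.004 m and z of relay_c in the frame of socket3 between -0.016 and -0.009 m)) and ((horizontal distance between relay_d and socket0 below 0.004 m and z of relay_d in the frame of socket0 between -0.016 and -0.009 m) or (horizontal distance between relay_d and socket1 below 0.004 m and z of relay_d in the frame of socket1 between -0.016 and -0.009 m) or (horizontal distance between relay_d and socket2 below 0.004 m and z of relay_d in the frame of socket2 between -0.016 and -0.009 m) or (horizontal distance between relay_d and socket3 below 0.004 m and z of relay_d in the frame of socket3 between -0.016 and -0.009 m)) and value of joint keeper above 0.2 rad), for 0.2 s.
2. the keeper bar is shut past its detent (value of joint keeper below 0.05 rad), for 0.2 s.
3. the meter lies on its stand (x of meter in the frame of cradle between -0.008 and 0.012 m and y of meter in the frame of cradle between -0.012 and 0.012 m and z of meter in the frame of cradle between -0.004 and 0.005 m and angle between the z axis of meter and the z axis of cradle, either way round below 0.12 rad and angle between the x axis of meter and the x axis of cradle, either way round below 0.2 rad and z of meter in the frame of cradle above -0.004 m and height (world z) of meter_top above 0.08 m), for 0.2 s.
At the end, for the whole second after the job is handed in: Relays each within 4 mm of a socket's centre, origin 9-16 mm below its mouth, square within 0.15 rad, upright; keeper below 0.05 rad; meter flat on the slab (0.12 rad, 5 mm), in line (0.2 rad), -8 to +12 mm along, 12 mm across, face up, meter_top over 80 mm; all released, at rest (all of step 3 and ((horizontal distance between relay_a and socket0 below 0.004 m and z of relay_a in the frame of socket0 between -0.016 and -0.009 m) or (horizontal distance between relay_a and socket1 below 0.004 m and z of relay_a in the frame of socket1 between -0.016 and -0.009 m) or (horizontal distance between relay_a and socket2 below 0.004 m and z of relay_a in the frame of socket2 between -0.016 and -0.009 m) or (horizontal distance between relay_a and socket3 below 0.004 m and z of relay_a in the frame of socket3 between -0.016 and -0.009 m)) and angle between the y axis of each of relay_a, relay_b, relay_c, relay_d and the y axis of jig, either way round below 0.15 rad and angle between each of relay_a, relay_b, relay_c, relay_d's own z axis and vertical below 0.1 rad and ((horizontal distance between relay_b and socket0 below 0.004 m and z of relay_b in the frame of socket0 between -0.016 and -0.009 m) or (horizontal distance between relay_b and socket1 below 0.004 m and z of relay_b in the frame of socket1 between -0.016 and -0.009 m) or (horizontal distance between relay_b and socket2 below 0.004 m and z of relay_b in the frame of socket2 between -0.016 and -0.009 m) or (horizontal distance between relay_b and socket3 below 0.004 m and z of relay_b in the frame of socket3 between -0.016 and -0.009 m)) and ((horizontal distance between relay_c and socket0 below 0.004 m and z of relay_c in the frame of socket0 between -0.016 and -0.009 m) or (horizontal distance between relay_c and socket1 below 0.004 m and z of relay_c in the frame of socket1 between -0.016 and -0.009 m) or (horizontal distance between relay_c and socket2 below 0.004 m and z of relay_c in the frame of socket2 between -0.016 and -0.009 m) or (horizontal distance between relay_c and socket3 below 0.004 m and z of relay_c in the frame of socket3 between -0.016 and -0.009 m)) and ((horizontal distance between relay_d and socket0 below 0.004 m and z of relay_d in the frame of socket0 between -0.016 and -0.009 m) or (horizontal distance between relay_d and socket1 below 0.004 m and z of relay_d in the frame of socket1 between -0.016 and -0.009 m) or (horizontal distance between relay_d and socket2 below 0.004 m and z of relay_d in the frame of socket2 between -0.016 and -0.009 m) or (horizontal distance between relay_d and socket3 below 0.004 m and z of relay_d in the frame of socket3 between -0.016 and -0.009 m)) and value of joint keeper below 0.05 rad and linear speed of each of meter, relay_a, relay_b, relay_c, relay_d below 0.02 m/s and velocity of joint keeper between -0.1 and 0.1 rad/s); the robot touches nothing.
It fails at once if a bystander is moved by more than 4 cm (distance of any of flux_tin, solder_reel, driver, cutters, paste_jar, parts_box, solder_pump from where it was at the start of the episode above 0.04 m).
Of relay_a, relay_b, relay_c, relay_d only 3 to 4 are there at a start; the rules pass over those that are not, and their reading is None.
At some moment in a run one of meter may be knocked a few centimetres aside while the robot is not near it.
It also fails if it takes over 200 s, if anything falls off the work surface, if the arm or the gripper's body presses on something with over 40 N, if the wrist force passes 120 N, or if a joint passes its speed limit or range.

ROBOT

A 7-joint arm with a two-finger parallel gripper is mounted at the origin on the work surface. World frame = base frame: x ahead of the robot, y to its left, z up, the work surface at z = 0. Lengths are in m, angles in rad, forces in N, time in s.
With the tool pointing down it reaches from about 0.425 to 0.875 m from the base axis. Payload 8.4 kg.
Tool frame: the origin (TCP) lies between the finger pads; the fingertips stand 11 mm ahead of it and the grasp point (between the pads) lies 8 mm behind it; z points along the fingers, y is the line along which they close (so a half turn about z gives the same grasp; the last joint's range is limited). The gripper opens to 87 mm and grips with 3 to 60 N. Pads are 19 mm wide; open, the fingers measure 117 mm over their backs; the gripper's body (75 mm by 190 mm) begins 51 mm behind the grasp point.
Start: joints at [-1.411, 0.333, 0.04, 1.465, -0.013, 1.343, -0.059], TCP at [0.166, 0.628, 0.234] pointing down, gripper open.
Joint ranges: [-2.58, 2.58], [-0.38, 2.09], [-1.3, 1.39], [0.25, 2.4], [-1.5, 4.64], [0.08, 2.09], [-2.65, 2.65]. Speed limits (rad/s): [2.22, 2.22, 2.79, 2.79, 3.14, 3.14, 3.14].

INTERFACE

Orientations are given as a unit quaternion [x, y, z, w].
In Python, from cell import r gives the robot as it stands.
- The arm moves only by the tool apply_moves, never from a script. Its argument "targets" is a list of rows, each a list of 5 numbers: the shift along the tool's x, y, z normalised to -1 to 1, where 1 is 0.15 m, then the turn about the tool's z normalised to -1 to 1, where 1 is pi rad, then the opening, from 0 (shut) to 1 (fully open). A call has exactly 5 rows; each row is the pose to reach, as a shift and turn from the pose commanded when the call began, along the tool's axes at that moment, turning the shorter way round; what a row does not reach only later rows make up. A row lasts 1/10 s, in which the tool goes at most 50 mm and 8.59 degrees, less where a joint would pass 70% of its speed; a pose out of reach is approached as far as the arm can. A call with a number of a shift or a turn outside -1 to 1 is refused whole. A call with a gripper value outside its range is refused whole. The fingers move at their own pace and stop on an object; "squeeze" is the grip in N (left out, the last holds). Time passes only in rows, so rows that repeat a pose let the fingers close, or fill a call up. It gives the time, the measured TCP pose, the force, the opening and the grip force at its end, in the units of the state.
- r.observe(): the state, without advancing time (a new reading comes with each control period).
- r.get_image(name): name is "side" or "top"; returns a dict with "pixels" (384x512x3 uint8, blue, green, red), "range_z" (384x512 float32, m along the optical axis (not along the pixel's ray), 0 where there is no reading), "intrinsics" (3x3 intrinsics, pixels), "extrinsics" (4x4, takes a point from camera to world coordinates). Camera axes: x right, y up, looking along -z (the intrinsics and any distortion apply to the point x, -y, -z); pixel columns grow to the right and rows downward; lengths in m; the calibration is good to about 2 mm. A picture is of the moment at which its call begins.
- r.close_job(): hands the job in; it is judged then, once.
Trained networks look in a picture, given as the dict that the camera call returned (one of the last four; its "shot" number tells which), for a name from the list of things; names that differ only in an ending like _2 or _b are one class to them, and where a whole thing is asked for, a point or a joint stands for the part that bears it (a point fixed in the world has none). Each returns a list of dicts, best first, with "conf" (0 to 1); they miss things now and then, are a little off and sometimes report something else, mostly with a low value. They report only what shows in the picture. A call takes as long as a camera call. They do not tell look-alikes from the thing itself.
- r.spot_in(label, picture): "box" ([left, top, width, height] in pixels, round what is visible of it).
- r.regions_of(label, picture): "mask" (384x512 bool, what is visible of it) and "box" ([left, top, width, height] in pixels, round what is visible of it).
- r.mark_of(label, picture): "pixel" ([column, row] in pixels: a listed point, or the origin of a listed thing).
The state is a dict: "clock": time; "joints": joint angles; "joint_velocities": joint speeds; "effort": joint torques, N m; "tool_pos": TCP position; "ee_rot": TCP orientation; "force": force on the tool from outside, world axes, zero at the start; "wrist_torque": the same for the moment, N m; "width": finger opening in m; "finger_force": force on a finger pad.
Only numpy, scipy, OpenCV 4.12 (cv2) and the standard library are available. Lean on these libraries where they do the work, as an engineer would, in place of code of your own. Each camera call takes 0.05 s, during which the arm holds its last target. There are 200 camera calls.

## Working session

There is one attempt and no reset: what is moved stays moved. The work goes in short steps, Python scripts to look and compute and a tool call to move; the robot and the scene stay as the last step left them, time stands still between calls to the robot, and variables do not carry over. Pictures are saved under pics/ and viewed, at most 14 in all, crops included, and the job is handed in when it is done.

Besides the shell and the picture viewer there is one more tool, called after "Emit:" in YAML: its name, and indented under it one key for each argument. apply_moves: Moves the arm, as the interface text tells. Scaled input: -1 to 1 covers 0.15 m each way for a shift and pi rad each way for a turn. Its arguments: {"type":"object","properties":{"targets":{"type":"array"},"squeeze":{"type":"number"}},"required":["targets"]}

```bash
ls; mkdir -p pics; cat > h.py <<'E'
import numpy as np, cv2
from cell import r
from scipy.spatial.transform import Rotation as R
def world(im,uv,d=None):
    K=im["intrinsics"];T=np.array(im["extrinsics"]);u,v=uv
    if d is None:d=im["range_z"][int(round(v)),int(round(u))]
    p=np.array([(u-K[0][2])/K[0][0]*d,-(v-K[1][2])/K[1][1]*d,-d,1]);return (T@p)[:3]
def at_z(im,uv,z):
    a=world(im,uv,.5);b=world(im,uv,1.);t=(z-a[2])/(b[2]-a[2]);return a+t*(b-a)
def cloud(im):
    K=im["intrinsics"];T=np.array(im["extrinsics"]);d=im["range_z"]
    v,u=np.mgrid[:d.shape[0],:d.shape[1]]
    P=np.stack([(u-K[0][2])/K[0][0]*d,-(v-K[1][2])/K[1][1]*d,-d],-1)
    return P@T[:3,:3].T+T[:3,3]
E
python3 - <<'E'
from h import *
for n in("top","side"):
    im=r.get_image(n);cv2.imwrite(f"pics/{n}0.png",cv2.resize(im["pixels"],(800,600)))
    print(n,im.keys(),im["intrinsics"],im["extrinsics"])
    for l in "relay_a jig keeper meter cradle parts_box".split():
        for s in r.spot_in(l,im): 
            b=s["box"];print(l,round(s["conf"],2),np.round(b),np.round(world(im,(b[0]+b[2]/2,b[1]+b[3]/2)),3))
    for l in "relay_a socket0 socket1 socket2 socket3 knob hinge meter meter_top cradle jig".split():
        for s in r.mark_of(l,im): print("mark",l,round(s["conf"],2),np.round(s["pixel"],1),np.round(world(im,s["pixel"]),3))
print(r.observe())
E
```

```text
pics
top dict_keys(['pixels', 'range_z', 'intrinsics', 'extrinsics', 'shot']) [[357.19716894   0.         260.06915624]
 [  0.         357.19716894 192.46614117]
 [  0.           0.           1.        ]] [[-0.01708593  0.98192002 -0.18852358  0.27268427]
 [-0.99972188 -0.01984267 -0.01274499  0.01842864]
 [-0.01625537  0.18825339  0.98198596  1.13929797]
 [ 0.          0.          0.          1.        ]]
relay_a 0.52 [324. 214.  15.  12.] [ 0.394 -0.185  0.04 ]
relay_a 0.46 [351. 187.  14.   8.] [ 0.481 -0.274  0.041]
relay_a 0.42 [387. 209.   9.  11.] [ 0.408 -0.371  0.039]
jig 0.93 [224. 156.  63.  61.] [0.51  0.047 0.008]
keeper 0.85 [225. 155.  43.  54.] [ 0.526  0.077 -0.001]
keeper 0.18 [147. 157.  34.  26.] [0.557 0.329 0.067]
meter 0.87 [166. 214.  32.  36.] [0.365 0.28  0.025]
meter 0.67 [117. 229.  24.  20.] [0.348 0.446 0.019]
meter 0.61 [147. 270.  54.  53.] [0.173 0.297 0.032]
cradle 0.77 [148. 161.  34.  21.] [0.553 0.327 0.059]
parts_box 0.9 [170. 102.  48.  43.] [0.73  0.25  0.007]
mark relay_a 0.67 [389.8 212.8] [ 0.412 -0.366  0.041]
mark relay_a 0.63 [350.9 228.3
[... 4549 characters left out ...]
ints': array([-1.41117488,  0.33323084,  0.03993004,  1.46538883, -0.01340654,
        1.34326136, -0.05851641]), 'joint_velocities': array([-0.00153535,  0.00065505,  0.00054648,  0.00109084,  0.00055912,
       -0.00075722,  0.00280039]), 'effort': array([-2.61252026e-04, -6.56106520e+01,  1.33286018e+00, -4.04052722e+01,
       -5.99235878e-02,  3.51076713e-02,  2.83849266e-05]), 'tool_pos': array([0.16638643, 0.62833473, 0.23353183]), 'ee_rot': array([ 1.29087860e-01,  9.91633160e-01, -1.09823540e-05, -2.27279003e-06]), 'force': array([-0.09146716,  0.28850344, -0.78335595]), 'wrist_torque': array([ 0.01778171,  0.01401449, -0.03537269]), 'finger_force': 0.0, 'width': 0.0870116678314077}
```

View pics/top0.png

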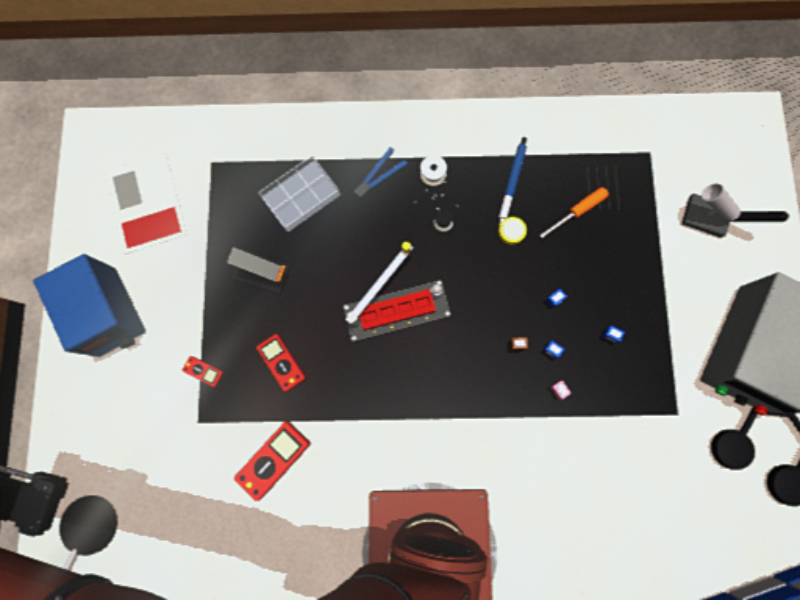

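View pics/side0.png

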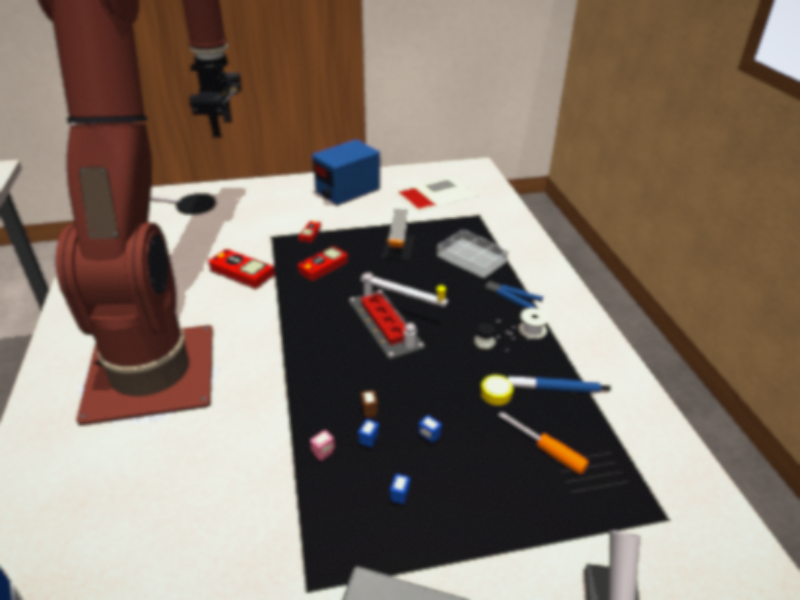

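Top view (800 px): three blue relays at (557,297), (555,349) and (615,334). The brown (519,343) and pink (561,390) look-alikes stay put. There are three red meters: (280,362), small (203,371) and large (272,460). I'll check their sizes next. The jig is at (400,308) with the bar open about 0.6 rad, and the cradle is at (257,265) with its lip on the right.

```bash
cat >> h.py <<'E'
def rect(P):
    (c,s,a)=cv2.minAreaRect((P[:,:2]*1000).astype(np.float32))
    if s[0]<s[1]: s=s[::-1];a+=90
    m=P[:,:2].mean(0)
    return np.round(np.array(c)/1000,4),np.round(m,4),np.round(s,1),round((a+90)%180-90,1)
def sel(im,c,rad,zlo,zhi,hue=None,smin=100,vmin=40):
    C=cloud(im);m=(np.hypot(C[...,0]-c[0],C[...,1]-c[1])<rad)&(C[...,2]>zlo)&(C[...,2]<zhi)
    if hue:
        h=cv2.cvtColor(im["pixels"],cv2.COLOR_BGR2HSV);H=h[...,0].astype(int)
        hm=(H>=hue[0])&(H<=hue[1]) if hue[0]<=hue[1] else (H>=hue[0])|(H<=hue[1])
        m&=hm&(h[...,1]>smin)&(h[...,2]>vmin)
    return m,C[m]
E
python3 - <<'E'
from h import *
for n in("top","side"):
    im=r.get_image(n);print(n)
    for c in [(.48,-.27),(.383,-.265),(.408,-.375)]:
        m,P=sel(im,c,.04,.033,.048);print("relay",len(P),rect(P),np.median(P[:,2]).round(4))
    for c in [(.37,.283),(.349,.44),(.18,.29)]:
        m,P=sel(im,c,.11,.012,.05);print("meter",len(P),rect(P),np.median(P[:,2]).round(4))
    m,P=sel(im,(.467,.05),.12,.019,.03,(170,8));print("block",len(P),rect(P),np.median(P[:,2]))
    m,P=sel(im,(.5,.08),.16,.056,.075);print("bar",len(P),rect(P))
    m,P=sel(im,(.58,.03),.03,.083,.1);print("knob",len(P),rect(P))
    m,P=sel(im,(.555,.33),.09,.03,.12)
    A=np.c_[P[:,:2],np.ones(len(P))];k=np.linalg.lstsq(A,P[:,2],rcond=None)[0]
    for _ in range(8):
        e=abs(A@k-P[:,2])<.005;k=np.linalg.lstsq(A[e],P[e,2],rcond=None)[0]
    print("slab",e.sum(),len(P),k,"tilt",np.degrees(np.arctan(np.hypot(k[0],k[1]))),"uphill az",np.degrees(np.arctan2(k[1],k[0])),rect(P[e]),"mean z",P[e].mean(0))
    m,P=sel(im,(.55,.28),.07,.01,.09,(3,20),150);print("lip",len(P),P.mean(0) if len(P) else 0, rect(P) if len(P)>3 else 0)
    b=im["pixels"]
    if n=="top":
        cv2.imwrite("pics/m1.png",cv2.resize(b[145:330,105:300],(800,760))[:600] if 0 else cv2.resize(b[150:325,110:310],(680,595),interpolation=cv2.INTER_CUBIC))
E
```

```text
top
relay 70 (array([ 0.4865, -0.27  ]), array([ 0.4858, -0.2691]), array([31. , 21.2]), -52.9) 0.04
relay 76 (array([ 0.3824, -0.2578]), array([ 0.3823, -0.2574]), array([29.8, 22.6]), 54.1) 0.0394
relay 77 (array([ 0.4105, -0.3788]), array([ 0.4104, -0.3776]), array([30.7, 22.4]), 57.7) 0.0397
meter 574 (array([0.3672, 0.2865]), array([0.3666, 0.2852]), array([109. ,  50.7]), 32.6) 0.0256
meter 274 (array([0.3529, 0.4472]), array([0.3526, 0.4459]), array([77. , 34.6]), 63.2) 0.0175
meter 1140 (array([0.1779, 0.2983]), array([0.1781, 0.2963]), array([147.1,  66.9]), -42.8) 0.034
block 499 (array([0.4715, 0.0534]), array([0.4713, 0.0507]), array([151.4,  46.6]), -76.1) 0.023375649856505865
bar 292 (array([0.5153, 0.0724]), array([0.5093, 0.0858]), array([192.3, 100.3]), -69.9)
knob 24 (array([0.5826, 0.0304]), array([0.5827, 0.0304]), array([15.9, 12.3]), -0.9)
slab 354 395 [ 0.14333882  0.44360717 -0.16041768] tilt 24.994473856739948 uphill az 72.09326221692636 (array([0.5594, 0.3332]), array([0.5593, 0.3337]), array([92.4, 34.7]), 71.3) mean z [0.55927777 0.33371472 0.06778678]
lip
[... 639 characters left out ...]
994]), array([0.1799, 0.2873]), array([152.9,  70.4]), -43.6) 0.0327
block 338 (array([0.4714, 0.0566]), array([0.4696, 0.0555]), array([163.3,  48. ]), -76.7) 0.023211956939991008
bar 236 (array([0.5011, 0.0746]), array([0.5161, 0.0823]), array([187.5, 112.8]), -55.4)
knob 25 (array([0.5836, 0.0329]), array([0.5826, 0.0303]), array([16.6, 15.1]), -79.8)
slab 167 224 [ 0.13635176  0.39856043 -0.14312953] tilt 22.84271915084738 uphill az 71.11363725826861 (array([0.5597, 0.3333]), array([0.5592, 0.3333]), array([103.6,  34.5]), 70.8) mean z [0.55919874 0.33327377 0.06594794]
lip 41 [0.5440586  0.28917887 0.04472469] (array([0.5447, 0.2892]), array([0.5441, 0.2892]), array([33.8, 27.7]), 41.4)
```

View pics/m1.png

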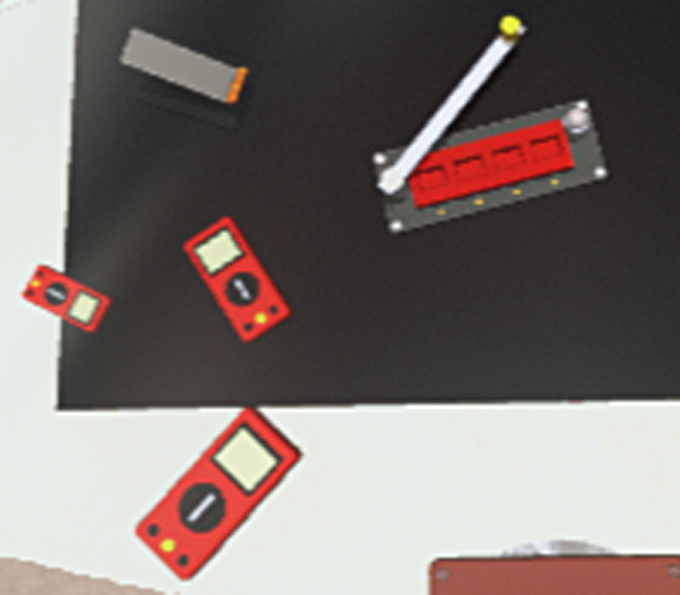

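Meter choice: (280,362) measures 109x51x26 and fits the description. The small one (77x35) at (203,371) and the large one (147x67) at (272,460) don't. The crop shows its display end pointing up-left, az about 33°. The bar is at about 0.64 rad and partly over the row, so I'll swing it wider first.

```bash
cat > plan.py <<'E'
import json
from h import *
def plan(wps,start=None):
    """wps: (x,y,z,az_of_tool_y deg or None,open); prints calls. ramp 4 rows + hold"""
    if start is None:
        o=r.observe();p=np.array(o["tool_pos"]);yv=R.from_quat(o["ee_rot"]).as_matrix()[:,1];az=np.degrees(np.arctan2(yv[1],yv[0]))
    else: p,az=np.array(start[:3]),start[3]
    for w in wps:
        tgt=np.array(w[:3]);taz=az if w[3] is None else az+((w[3]-az+90)%180-90)
        n=max(1,int(np.ceil(max(abs(tgt-p).max()/.13,abs(taz-az)/33,np.linalg.norm(tgt-p)/.17))))
        for i in range(n):
            q=p+(tgt-p)/(n-i);da=(taz-az)/(n-i);a=np.radians(az)
            yv=np.array([np.cos(a),np.sin(a),0]);zv=np.array([0,0,-1.]);xv=np.cross(yv,zv)
            s=np.round(np.array([xv@(q-p),yv@(q-p),zv@(q-p)])/.15,3);t=round(-da/180,3)
            row=[*s.tolist(),t,w[4]]
            print([[round(v*f,3) for v in row[:4]]+[w[4]] for f in(.25,.5,.75,1,1)] if max(map(abs,row[:4]))>.03 else ("x5",row))
            p=p+.15*(s[0]*xv+s[1]*yv+s[2]*zv);az-=180*t
        print("  ->",p.round(4),round(az,2))
    return p,az
E
python3 - <<'E'
from plan import *
H=np.array([.4504,.1388])
k=lambda a:H+.1715*np.array([np.cos(np.radians(a)),np.sin(np.radians(a))])
w=[(.5827,.0304,.2,None,.5),(.5827,.0304,.078,None,.5),(.5827,.0304,.078,None,.3)]
for a in(-22,-6,10): w.append((*k(a),.078,None,.3))
w.append((*k(10),.078,None,.5));w.append((*k(10),.2,None,.6))
plan(w)
E
```

```text
[[-0.185, -0.157, 0.011, np.float64(-0.0), 0.5], [-0.37, -0.315, 0.022, np.float64(-0.0), 0.5], [-0.556, -0.472, 0.034, np.float64(-0.0), 0.5], [-0.741, -0.629, 0.045, np.float64(-0.0), 0.5], [-0.741, -0.629, 0.045, np.float64(-0.0), 0.5]]
[[-0.185, -0.157, 0.011, np.float64(-0.0), 0.5], [-0.37, -0.315, 0.022, np.float64(-0.0), 0.5], [-0.556, -0.472, 0.034, np.float64(-0.0), 0.5], [-0.741, -0.629, 0.045, np.float64(-0.0), 0.5], [-0.741, -0.629, 0.045, np.float64(-0.0), 0.5]]
[[-0.185, -0.157, 0.011, np.float64(-0.0), 0.5], [-0.37, -0.314, 0.022, np.float64(-0.0), 0.5], [-0.555, -0.471, 0.034, np.float64(-0.0), 0.5], [-0.74, -0.628, 0.045, np.float64(-0.0), 0.5], [-0.74, -0.628, 0.045, np.float64(-0.0), 0.5]]
[[-0.185, -0.157, 0.011, np.float64(-0.0), 0.5], [-0.37, -0.315, 0.022, np.float64(-0.0), 0.5], [-0.556, -0.472, 0.033, np.float64(-0.0), 0.5], [-0.741, -0.629, 0.044, np.float64(-0.0), 0.5], [-0.741, -0.629, 0.044, np.float64(-0.0), 0.5]]
[[-0.185, -0.157, 0.011, np.float64(-0.0), 0.5], [-0.37, -0.314, 0.022, np.float64(-0.0), 0.5], [-0.555, -0.471, 0.034, np.float64(-0.0), 0.5]
[... 886 characters left out ...]
 np.float64(-0.0), 0.3], [0.004, 0.318, -0.0, np.float64(-0.0), 0.3]]
  -> [0.621  0.1208 0.078 ] 75.17
[[0.023, 0.076, -0.0, np.float64(-0.0), 0.3], [0.046, 0.152, -0.0, np.float64(-0.0), 0.3], [0.069, 0.229, -0.0, np.float64(-0.0), 0.3], [0.092, 0.305, -0.0, np.float64(-0.0), 0.3], [0.092, 0.305, -0.0, np.float64(-0.0), 0.3]]
  -> [0.6194 0.1686 0.078 ] 75.17
('x5', [0.0, -0.0, -0.0, np.float64(-0.0), 0.5])
  -> [0.6194 0.1686 0.078 ] 75.17
[[0.0, -0.0, -0.203, np.float64(-0.0), 0.6], [0.0, -0.0, -0.406, np.float64(-0.0), 0.6], [0.0, -0.0, -0.61, np.float64(-0.0), 0.6], [0.0, -0.0, -0.813, np.float64(-0.0), 0.6], [0.0, -0.0, -0.813, np.float64(-0.0), 0.6]]
  -> [0.6194 0.1686 0.1999] 75.17
```

Emit:
apply_moves:
  targets:
    - [-0.24, -0.2, 0.01, 0, 0.5]
    - [-0.48, -0.4, 0.02, 0, 0.5]
    - [-0.741, -0.629, 0.045, 0, 0.5]
    - [-0.741, -0.629, 0.045, 0, 0.5]
    - [-0.741, -0.629, 0.045, 0, 0.5]

```text
clock: 2.4
tool_pos: [0.2508, 0.5078, 0.2273]
ee_rot: [0.13, 0.991, 0.0, 0.0]
force: [-0.4, 0.4, 0.0]
width: 0.0549
finger_force: 0.0
```

Emit:
apply_moves:
  targets:
    - [-0.24, -0.2, 0.01, 0, 0.5]
    - [-0.48, -0.4, 0.02, 0, 0.5]
    - [-0.741, -0.629, 0.045, 0, 0.5]
    - [-0.741, -0.629, 0.045, 0, 0.5]
    - [-0.741, -0.629, 0.045, 0, 0.5]

```text
clock: 2.9
tool_pos: [0.3331, 0.3894, 0.2203]
ee_rot: [0.13, 0.992, 0.0, -0.0]
force: [-0.5, 0.6, -0.2]
width: 0.0439
finger_force: 0.0
```

Emit:
apply_moves:
  targets:
    - [-0.24, -0.2, 0.01, 0, 0.5]
    - [-0.48, -0.4, 0.02, 0, 0.5]
    - [-0.741, -0.629, 0.045, 0, 0.5]
    - [-0.741, -0.629, 0.045, 0, 0.5]
    - [-0.741, -0.629, 0.045, 0, 0.5]

```text
clock: 3.4
tool_pos: [0.4161, 0.2706, 0.2134]
ee_rot: [0.129, 0.992, 0.0, -0.0]
force: [-0.2, -0.1, 0.1]
width: 0.0438
finger_force: 0.0
```

Emit:
apply_moves:
  targets:
    - [-0.24, -0.2, 0.01, 0, 0.5]
    - [-0.48, -0.4, 0.02, 0, 0.5]
    - [-0.741, -0.629, 0.045, 0, 0.5]
    - [-0.741, -0.629, 0.045, 0, 0.5]
    - [-0.741, -0.629, 0.045, 0, 0.5]

```text
clock: 3.9
tool_pos: [0.4995, 0.1515, 0.2064]
ee_rot: [0.128, 0.992, -0.0, -0.0]
force: [0.3, 0.5, 0.1]
width: 0.0436
finger_force: 0.0
```

Emit:
apply_moves:
  targets:
    - [-0.24, -0.2, 0.01, 0, 0.5]
    - [-0.48, -0.4, 0.02, 0, 0.5]
    - [-0.741, -0.629, 0.045, 0, 0.5]
    - [-0.741, -0.629, 0.045, 0, 0.5]
    - [-0.741, -0.629, 0.045, 0, 0.5]

```text
clock: 4.4
tool_pos: [0.5829, 0.0324, 0.1992]
ee_rot: [0.128, 0.992, 0.0, -0.001]
force: [0.1, 1.3, -0.7]
width: 0.0437
finger_force: 0.0
```

Emit:
apply_moves:
  targets:
    - [0, 0, 0.2, 0, 0.5]
    - [0, 0, 0.4, 0, 0.5]
    - [0, 0, 0.6, 0, 0.5]
    - [0, 0, 0.813, 0, 0.5]
    - [0, 0, 0.813, 0, 0.3]

```text
clock: 4.9
tool_pos: [0.5794, 0.0342, 0.074]
ee_rot: [0.126, 0.992, -0.0, -0.004]
force: [-1.6, 0.8, 0.6]
width: 0.0403
finger_force: 0.0
```

Emit:
apply_moves:
  targets:
    - [0, 0, 0, 0, 0.3]
    - [0, 0, 0, 0, 0.3]
    - [-0.04, 0.11, 0, 0, 0.3]
    - [-0.07, 0.22, 0, 0, 0.3]
    - [-0.097, 0.33, 0, 0, 0.3]

```text
clock: 5.4
tool_pos: [0.611, 0.0765, 0.0787]
ee_rot: [0.129, 0.992, 0.001, 0.001]
force: [-0.4, -0.9, 0.4]
width: 0.0261
finger_force: 0.2
```

Emit:
apply_moves:
  targets:
    - [0, 0.08, 0, 0, 0.3]
    - [0, 0.16, 0, 0, 0.3]
    - [0.003, 0.24, 0, 0, 0.3]
    - [0.004, 0.318, 0, 0, 0.3]
    - [0.004, 0.318, 0, 0, 0.3]

```text
clock: 5.9
tool_pos: [0.6212, 0.1229, 0.0777]
ee_rot: [0.128, 0.992, 0.0, -0.0]
force: [0.0, -0.0, 0.3]
width: 0.0262
finger_force: 0.0
```

Emit:
apply_moves:
  targets:
    - [0.023, 0.076, 0, 0, 0.3]
    - [0.046, 0.152, 0, 0, 0.3]
    - [0.069, 0.23, 0, 0, 0.3]
    - [0.092, 0.305, 0, 0, 0.3]
    - [0.092, 0.305, 0, 0, 0.5]

```text
clock: 6.4
tool_pos: [0.6191, 0.1713, 0.0777]
ee_rot: [0.127, 0.992, 0.0, -0.0]
force: [-0.5, -0.7, -0.1]
width: 0.0294
finger_force: 0.0
```

Emit:
apply_moves:
  targets:
    - [0, 0, 0, 0, 0.5]
    - [0, 0, -0.2, 0, 0.6]
    - [0, 0, -0.4, 0, 0.6]
    - [0, 0, -0.6, 0, 0.6]
    - [0, 0, -0.8, 0, 0.6]

```text
clock: 6.9
tool_pos: [0.6196, 0.167, 0.1991]
ee_rot: [0.13, 0.992, -0.0, 0.0]
force: [0.3, 0.4, -0.9]
width: 0.0516
finger_force: 0.0
```

```bash
cat > look.py <<'E'
from plan import *
H=np.array([.4504,.1388])
for n in("top","side"):
    im=r.get_image(n)
    for s in r.mark_of("knob",im)[:2]: print(n,"knob",s["conf"],at_z(im,s["pixel"],.078).round(4))
    m,P=sel(im,(.467,.05),.12,.019,.03,(170,8));print("block",len(P),rect(P))
    for s in r.mark_of("socket0",im)[:5]: print(round(s["conf"],2),at_z(im,s["pixel"],.024).round(4))
E
python3 look.py; python3 -c "
from h import *
o=r.observe();print(o['tool_pos'],o['joints'].round(2))"
```

```text
top knob 0.17 [ 0.7325 -0.0263  0.078 ]
block 524 (array([0.4711, 0.0531]), array([0.471 , 0.0535]), array([151.9,  46.8]), -76.2)
0.87 [ 0.4813 -0.0112  0.024 ]
0.66 [0.4569 0.0726 0.024 ]
0.6 [0.4638 0.0329 0.024 ]
0.24 [ 0.4923 -0.2662  0.024 ]
side knob 0.72 [0.62   0.1633 0.078 ]
side knob 0.36 [0.4091 0.2169 0.078 ]
block 339 (array([0.4714, 0.0573]), array([0.47  , 0.0551]), array([162.5,  47.7]), -76.3)
0.94 [0.4492 0.0928 0.024 ]
0.89 [0.4799 0.004  0.024 ]
0.79 [0.4677 0.0447 0.024 ]
0.55 [0.456  0.0636 0.024 ]
[0.61904181 0.16762694 0.19672199] [-0.75  0.37  0.54  1.56 -0.19  1.27  1.13]
```

```bash
sed -i 's/            print(\[\[round.*$/            print([float(v) for v in row])/' plan.py; python3 - <<'E'
from plan import *
s2=(.4666,.0713)
plan([(.4865,-.2695,.12,36,.5),(.4865,-.2695,.026,36,.5),(.4865,-.2695,.12,36,.1),(*s2,.12,13.8,.1),(*s2,.055,13.8,.1)],(.6194,.1686,.198,75.17))
E
```

```text
[0.027, -0.763, 0.13, 0.054, 0.5]
[-0.102, -0.756, 0.13, 0.055, 0.5]
[-0.23, -0.727, 0.13, 0.054, 0.5]
[-0.35, -0.678, 0.13, 0.055, 0.5]
  -> [ 0.4865 -0.2695  0.12  ] 35.93
[0.0, -0.0, 0.627, -0.0, 0.5]
  -> [ 0.4865 -0.2695  0.026 ] 35.93
[0.0, -0.0, -0.627, -0.0, 0.1]
  -> [ 0.4865 -0.2695  0.12  ] 35.93
[0.639, 0.408, 0.0, 0.041, 0.1]
[0.687, 0.323, 0.0, 0.041, 0.1]
[0.722, 0.233, 0.0, 0.041, 0.1]
  -> [0.4666 0.0713 0.12  ] 13.79
[-0.0, -0.0, 0.433, -0.0, 0.1]
  -> [0.4666 0.0713 0.0551] 13.79
```

Emit:
apply_moves:
  targets:
    - [0.01, -0.25, 0.04, 0.02, 0.5]
    - [0.02, -0.5, 0.08, 0.04, 0.5]
    - [0.027, -0.763, 0.13, 0.054, 0.5]
    - [0.027, -0.763, 0.13, 0.054, 0.5]
    - [0.027, -0.763, 0.13, 0.054, 0.5]

```text
clock: 7.7
tool_pos: [0.5856, 0.0576, 0.1774]
ee_rot: [0.214, 0.977, -0.0, -0.001]
force: [-0.5, 0.5, -0.3]
width: 0.0438
finger_force: 0.0
```

Emit:
apply_moves:
  targets:
    - [-0.03, -0.25, 0.04, 0.02, 0.5]
    - [-0.07, -0.5, 0.08, 0.04, 0.5]
    - [-0.102, -0.756, 0.13, 0.055, 0.5]
    - [-0.102, -0.756, 0.13, 0.055, 0.5]
    - [-0.102, -0.756, 0.13, 0.055, 0.5]

```text
clock: 8.2
tool_pos: [0.5532, -0.0504, 0.1585]
ee_rot: [0.296, 0.955, -0.0, -0.0]
force: [0.5, 1.2, 1.0]
width: 0.0436
finger_force: 0.0
```

Emit:
apply_moves:
  targets:
    - [-0.08, -0.24, 0.04, 0.02, 0.5]
    - [-0.16, -0.48, 0.08, 0.04, 0.5]
    - [-0.23, -0.727, 0.13, 0.054, 0.5]
    - [-0.23, -0.727, 0.13, 0.054, 0.5]
    - [-0.23, -0.727, 0.13, 0.054, 0.5]

```text
clock: 8.7
tool_pos: [0.5206, -0.1593, 0.1392]
ee_rot: [0.375, 0.927, 0.0, -0.0]
force: [0.5, 0.7, -0.2]
width: 0.0434
finger_force: 0.0
```

Emit:
apply_moves:
  targets:
    - [-0.12, -0.23, 0.04, 0.02, 0.5]
    - [-0.24, -0.46, 0.08, 0.04, 0.5]
    - [-0.35, -0.678, 0.13, 0.055, 0.5]
    - [-0.35, -0.678, 0.13, 0.055, 0.5]
    - [-0.35, -0.678, 0.13, 0.055, 0.5]

```text
clock: 9.2
tool_pos: [0.4878, -0.2685, 0.1197]
ee_rot: [0.454, 0.891, 0.0, -0.0]
force: [0.5, 0.5, 0.1]
width: 0.0436
finger_force: 0.0
```

Emit:
apply_moves:
  targets:
    - [0, 0, 0.16, 0, 0.5]
    - [0, 0, 0.32, 0, 0.5]
    - [0, 0, 0.48, 0, 0.5]
    - [0, 0, 0.627, 0, 0.5]
    - [0, 0, 0.627, 0, 0.5]

```text
clock: 9.7
tool_pos: [0.4868, -0.2662, 0.0234]
ee_rot: [0.452, 0.892, 0.0, -0.002]
force: [0.0, -0.5, -0.2]
width: 0.0435
finger_force: 0.0
```

Emit:
apply_moves:
  targets:
    - [0, 0, 0, 0, 0.5]
    - [0, 0, 0, 0, 0.1]
    - [0, 0, 0, 0, 0.1]
    - [0, 0, 0, 0, 0.1]
    - [0, 0, 0, 0, 0.1]
  squeeze: 20

```text
clock: 10.2
tool_pos: [0.4872, -0.2699, 0.0264]
ee_rot: [0.455, 0.891, 0.0, 0.001]
force: [-1.4, 1.4, 3.4]
width: 0.0217
finger_force: 20.0
```

Emit:
apply_moves:
  targets:
    - [0, 0, -0.16, 0, 0.1]
    - [0, 0, -0.32, 0, 0.1]
    - [0, 0, -0.48, 0, 0.1]
    - [0, 0, -0.627, 0, 0.1]
    - [0, 0, -0.627, 0, 0.1]

```text
clock: 10.7
tool_pos: [0.4882, -0.2709, 0.1227]
ee_rot: [0.455, 0.891, 0.001, 0.002]
force: [-0.1, 0.2, -0.1]
width: 0.0214
finger_force: 20.0
```

Emit:
apply_moves:
  targets:
    - [0.21, 0.14, 0, 0.015, 0.1]
    - [0.42, 0.28, 0, 0.03, 0.1]
    - [0.639, 0.408, 0, 0.041, 0.1]
    - [0.639, 0.408, 0, 0.041, 0.1]
    - [0.639, 0.408, 0, 0.041, 0.1]

```text
clock: 11.2
tool_pos: [0.4799, -0.1552, 0.1194]
ee_rot: [0.51, 0.86, 0.0, -0.0]
force: [-1.5, 0.2, 0.2]
width: 0.0216
finger_force: 20.0
```

Emit:
apply_moves:
  targets:
    - [0.22, 0.11, 0, 0.015, 0.1]
    - [0.45, 0.21, 0, 0.03, 0.1]
    - [0.687, 0.323, 0, 0.041, 0.1]
    - [0.687, 0.323, 0, 0.041, 0.1]
    - [0.687, 0.323, 0, 0.041, 0.1]

```text
clock: 11.7
tool_pos: [0.4734, -0.0433, 0.1197]
ee_rot: [0.565, 0.825, -0.0, 0.0]
force: [0.5, -0.3, -0.7]
width: 0.0215
finger_force: 20.0
```

Emit:
apply_moves:
  targets:
    - [0.24, 0.08, 0, 0.015, 0.1]
    - [0.48, 0.16, 0, 0.03, 0.1]
    - [0.722, 0.233, 0, 0.041, 0.1]
    - [0.722, 0.233, 0, 0.041, 0.1]
    - [0.722, 0.233, 0, 0.041, 0.1]

```text
clock: 12.2
tool_pos: [0.4672, 0.0694, 0.1196]
ee_rot: [0.617, 0.787, -0.0, 0.0]
force: [-0.3, -0.5, -0.4]
width: 0.0218
finger_force: 20.0
```

Emit:
apply_moves:
  targets:
    - [0, 0, 0.12, 0, 0.1]
    - [0, 0, 0.24, 0, 0.1]
    - [0, 0, 0.36, 0, 0.1]
    - [0, 0, 0.433, 0, 0.1]
    - [0, 0, 0.433, 0, 0.1]

```text
clock: 12.7
tool_pos: [0.4662, 0.0687, 0.0538]
ee_rot: [0.618, 0.786, -0.001, -0.0]
force: [-0.3, -0.1, -0.3]
width: 0.0215
finger_force: 20.0
```

```bash
python3 - <<'E'
from h import *
im=r.get_image("side");b=im["pixels"]
cv2.imwrite("pics/ins1.png",cv2.resize(b[150:240,190:310],(800,600),interpolation=cv2.INTER_CUBIC))
o=r.observe();print(o["tool_pos"],o["width"])
m,P=sel(im,(.4666,.0713),.03,.03,.075,(95,125),90)
print(len(P),P.mean(0),P.min(0),P.max(0))
E
```

```text
[0.46679087 0.06928711 0.05468035] 0.02167571709368861
67 [0.46836795 0.05867577 0.05880218] [0.4535721  0.05168973 0.04066838] [0.48211011 0.0893611  0.07358328]
```

View pics/ins1.png

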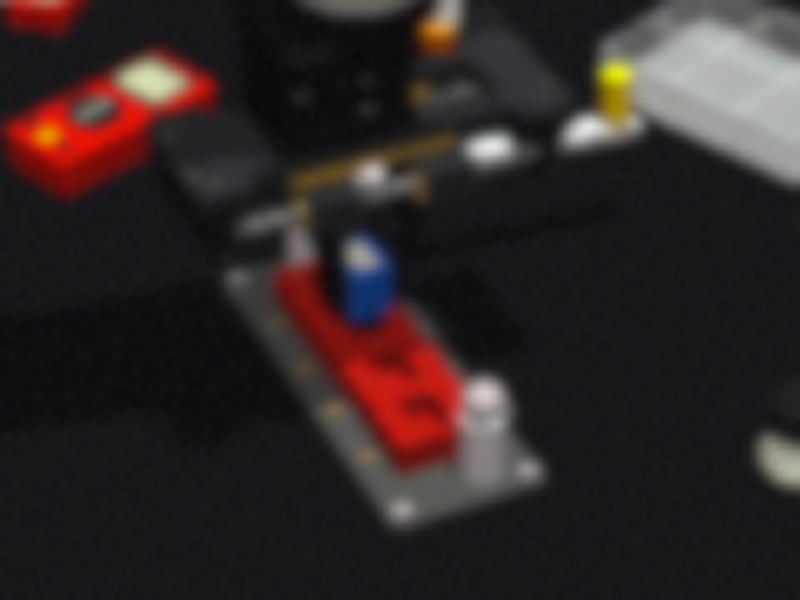

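The side crop shows the relay held upright over socket 2 at crop (365,280). Next I'll measure its offset along the jig.

```bash
cat > inh.py <<'E'
from h import *
import sys
jc=np.array([.471,.0533]);a=np.radians(103.8);jy=np.array([np.cos(a),np.sin(a)]);jx=np.array([jy[1],-jy[0]])
def chk(s):
    sp=jc+jy*s
    im=r.get_image("side");m,P=sel(im,sp,.03,.02,.085,(95,125),90)
    d=P[:,:2]-sp;X,Y=d@jx,d@jy
    f=(P[:,2]<.062)&(Y<0)
    print("front n",f.sum(),"jx med/min/max",np.round([np.median(X[f]),X[f].min(),X[f].max()],4),"jy med",np.median(Y[f]).round(4),"zrange",P[:,2].min().round(3),P[:,2].max().round(3))
    for _ in range(4):
        o=r.observe();r.get_image("side");d=o["tool_pos"][:2]-sp;print("tcp rel",(d@jx).round(4),(d@jy).round(4),o["tool_pos"][2].round(4),o["force"].round(1))
if __name__=="__main__": chk(float(sys.argv[1]))
E
python3 inh.py .0185
```

```text
front n 40 jx med/min/max [-0.0019 -0.0168  0.0152] jy med -0.0139 zrange 0.041 0.073
tcp rel 0.0003 -0.0016 0.0553 [-0.5  1.  -0.1]
tcp rel 0.0006 -0.0012 0.0556 [0.2 0.1 0.6]
tcp rel 0.0008 -0.0009 0.0557 [ 0.7  0.1 -0. ]
tcp rel 0.0008 -0.0006 0.0557 [-0.5  0.7  0.7]
```

Emit:
apply_moves:
  targets:
    - [0, 0, 0.02, 0, 0.1]
    - [0, 0, 0.04, 0, 0.1]
    - [0, 0, 0.05, 0, 0.1]
    - [0, 0, 0.06, 0, 0.1]
    - [0, 0, 0.07, 0, 0.1]

```text
clock: 13.5
tool_pos: [0.4668, 0.0709, 0.0442]
ee_rot: [0.617, 0.787, -0.0, -0.0]
force: [-0.4, -0.0, -0.7]
width: 0.0221
finger_force: 20.0
```

Emit:
apply_moves:
  targets:
    - [0, 0, 0.01, 0, 0.1]
    - [0, 0, 0.02, 0, 0.1]
    - [0, 0, 0.03, 0, 0.1]
    - [0, 0, 0.035, 0, 0.1]
    - [0, 0, 0.035, 0, 0.1]

```text
clock: 14.0
tool_pos: [0.4668, 0.0709, 0.0391]
ee_rot: [0.617, 0.787, -0.0, -0.0]
force: [-0.4, 0.9, -1.4]
width: 0.0218
finger_force: 20.0
```

Emit:
apply_moves:
  targets:
    - [0, 0, 0.005, 0, 0.1]
    - [0, 0, 0.01, 0, 0.1]
    - [0, 0, 0.015, 0, 0.1]
    - [0, 0, 0.02, 0, 0.1]
    - [0, 0, 0.02, 0, 0.1]

```text
clock: 14.5
tool_pos: [0.467, 0.0709, 0.0376]
ee_rot: [0.617, 0.787, 0.0, -0.001]
force: [-9.7, -3.2, 26.2]
width: 0.022
finger_force: 20.0
```

```bash
python3 - <<'E'
from plan import *
s2=(.4666,.0713);s1=(.4754,.0353)
p,az=plan([(*s2,.0365,None,.5),(*s2,.12,None,.5),(.3825,-.2575,.12,-37,.5),(.3825,-.2575,.026,None,.5),(.3825,-.2575,.12,None,.1),(*s1,.12,13.8,.1),(*s1,.055,None,.1)],(.4666,.0713,.0363,13.79))
E
```

```text
[0.0, 0.0, -0.001, -0.0, 0.5]
  -> [0.4666 0.0713 0.0364] 13.79
[0.0, 0.0, -0.557, -0.0, 0.5]
  -> [0.4666 0.0713 0.12  ] 13.79
[-0.665, -0.356, 0.0, 0.094, 0.5]
[-0.74, -0.147, 0.0, 0.094, 0.5]
[-0.75, 0.075, 0.0, 0.094, 0.5]
  -> [ 0.3824 -0.2575  0.12  ] -36.97
[0.0, 0.0, 0.627, -0.0, 0.5]
  -> [ 0.3824 -0.2575  0.026 ] -36.97
[0.0, 0.0, -0.627, -0.0, 0.1]
  -> [ 0.3824 -0.2575  0.12  ] -36.97
[0.644, -0.226, 0.0, -0.094, 0.1]
[0.682, -0.029, 0.0, -0.094, 0.1]
[0.661, 0.171, 0.0, -0.094, 0.1]
  -> [0.4755 0.0353 0.12  ] 13.79
[0.0, -0.0, 0.433, -0.0, 0.1]
  -> [0.4755 0.0353 0.055 ] 13.79
```

Emit:
apply_moves:
  targets:
    - [0, 0, 0, 0, 0.5]
    - [0, 0, 0, 0, 0.5]
    - [0, 0, 0, 0, 0.5]
    - [0, 0, -0.1, 0, 0.5]
    - [0, 0, -0.2, 0, 0.5]

```text
clock: 15.0
tool_pos: [0.4664, 0.0706, 0.0661]
ee_rot: [0.617, 0.787, -0.001, -0.0]
force: [-0.4, 0.0, 0.0]
width: 0.0426
finger_force: 0.0
```

Emit:
apply_moves:
  targets:
    - [0, 0, -0.12, 0, 0.5]
    - [0, 0, -0.24, 0, 0.5]
    - [0, 0, -0.357, 0, 0.5]
    - [0, 0, -0.357, 0, 0.5]
    - [0, 0, -0.357, 0, 0.5]

```text
clock: 15.5
tool_pos: [0.4668, 0.0711, 0.1195]
ee_rot: [0.617, 0.787, 0.0, -0.0]
force: [-0.5, 1.3, -0.5]
width: 0.0435
finger_force: 0.0
```

Emit:
apply_moves:
  targets:
    - [-0.22, -0.12, 0, 0.03, 0.5]
    - [-0.44, -0.24, 0, 0.06, 0.5]
    - [-0.665, -0.356, 0, 0.094, 0.5]
    - [-0.665, -0.356, 0, 0.094, 0.5]
    - [-0.665, -0.356, 0, 0.094, 0.5]

```text
clock: 16.0
tool_pos: [0.4382, -0.039, 0.119]
ee_rot: [0.726, 0.687, -0.0, -0.0]
force: [-0.0, 0.7, -0.1]
width: 0.0436
finger_force: 0.0
```

Emit:
apply_moves:
  targets:
    - [-0.24, -0.05, 0, 0.03, 0.5]
    - [-0.48, -0.1, 0, 0.06, 0.5]
    - [-0.74, -0.147, 0, 0.094, 0.5]
    - [-0.74, -0.147, 0, 0.094, 0.5]
    - [-0.74, -0.147, 0, 0.094, 0.5]

```text
clock: 16.5
tool_pos: [0.4108, -0.1478, 0.1194]
ee_rot: [0.819, 0.574, -0.0, -0.0]
force: [-0.0, 0.7, 0.6]
width: 0.0437
finger_force: 0.0
```

Emit:
apply_moves:
  targets:
    - [-0.25, 0.02, 0, 0.03, 0.5]
    - [-0.5, 0.05, 0, 0.06, 0.5]
    - [-0.75, 0.075, 0, 0.094, 0.5]
    - [-0.75, 0.075, 0, 0.094, 0.5]
    - [-0.75, 0.075, 0, 0.094, 0.5]

```text
clock: 17.0
tool_pos: [0.3832, -0.2569, 0.1194]
ee_rot: [0.894, 0.447, -0.001, -0.0]
force: [-0.1, 0.4, -0.2]
width: 0.0433
finger_force: 0.0
```

```bash
python3 - <<'E'
from h import *
im=r.get_image("side")
for c in [(.383,-.2575),(.4106,-.3775)]:
    m,P=sel(im,c,.04,.033,.048);print("relay",len(P),rect(P))
m,P=sel(im,(.4666,.0713),.03,.03,.085,(95,125),90);print(len(P),P.mean(0),P[:,2].max())
o=r.observe();print(o["tool_pos"],o["joints"].round(2))
E
```

```text
relay 91 (array([ 0.3823, -0.257 ]), array([ 0.3823, -0.2588]), array([30.3, 22.7]), 50.3)
relay 105 (array([ 0.4109, -0.377 ]), array([ 0.4104, -0.3786]), array([30.8, 22. ]), 61.7)<stdin>:5: RuntimeWarning: Mean of empty slice.
  ret = um.true_divide(
Traceback (most recent call last):
ValueError: zero-size array to reduction operation maximum which has no identity
```

```bash
python3 - <<'E'
from h import *
im=r.get_image("top");b=im["pixels"]
cv2.imwrite("pics/t2.png",cv2.resize(b[130:270,215:415],(800,560),interpolation=cv2.INTER_CUBIC))
m,P=sel(im,(.4666,.0713),.04,.03,.085);print(len(P),rect(P) if len(P)>3 else 0,np.median(P[:,2]))
E
```

```text
81 (array([0.4631, 0.079 ]), array([0.4653, 0.0703]), array([51.1, 26.2]), -65.0) 0.05163563861095799
```

View pics/t2.png

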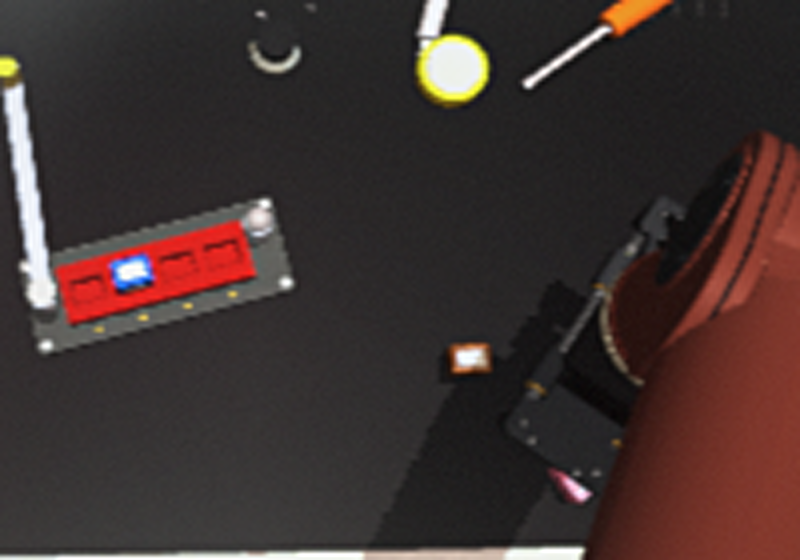

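The crop shows the relay seated in socket 2 at (132,271), its top at 52 mm as it should be. Next I pick the second relay.

Emit:
apply_moves:
  targets:
    - [0, 0, 0.16, 0, 0.5]
    - [0, 0, 0.32, 0, 0.5]
    - [0, 0, 0.48, 0, 0.5]
    - [0, 0, 0.627, 0, 0.5]
    - [0, 0, 0.627, 0, 0.5]

```text
clock: 17.6
tool_pos: [0.3815, -0.2556, 0.0234]
ee_rot: [0.894, 0.448, -0.002, -0.002]
force: [-0.1, 0.2, 0.9]
width: 0.0436
finger_force: 0.0
```

Emit:
apply_moves:
  targets:
    - [0, 0, 0, 0, 0.5]
    - [0, 0, 0, 0, 0.1]
    - [0, 0, 0, 0, 0.1]
    - [0, 0, 0, 0, 0.1]
    - [0, 0, 0, 0, 0.1]

```text
clock: 18.1
tool_pos: [0.3831, -0.2577, 0.0262]
ee_rot: [0.895, 0.447, 0.001, 0.0]
force: [-1.5, 1.6, 5.2]
width: 0.0221
finger_force: 20.0
```

Emit:
apply_moves:
  targets:
    - [0, 0, -0.16, 0, 0.1]
    - [0, 0, -0.32, 0, 0.1]
    - [0, 0, -0.48, 0, 0.1]
    - [0, 0, -0.627, 0, 0.1]
    - [0, 0, -0.627, 0, 0.1]

```text
clock: 18.6
tool_pos: [0.3842, -0.2585, 0.122]
ee_rot: [0.895, 0.446, 0.002, 0.001]
force: [0.4, -0.3, 0.4]
width: 0.0218
finger_force: 20.0
```

Emit:
apply_moves:
  targets:
    - [0.21, -0.07, 0, -0.03, 0.1]
    - [0.42, -0.15, 0, -0.06, 0.1]
    - [0.644, -0.226, 0, -0.094, 0.1]
    - [0.644, -0.226, 0, -0.094, 0.1]
    - [0.644, -0.226, 0, -0.094, 0.1]

```text
clock: 19.1
tool_pos: [0.4135, -0.1597, 0.1192]
ee_rot: [0.819, 0.574, -0.0, -0.0]
force: [0.1, -0.8, -0.4]
width: 0.022
finger_force: 20.0
```

Emit:
apply_moves:
  targets:
    - [0.22, -0.01, 0, -0.03, 0.1]
    - [0.45, -0.02, 0, -0.06, 0.1]
    - [0.682, -0.029, 0, -0.094, 0.1]
    - [0.682, -0.029, 0, -0.094, 0.1]
    - [0.682, -0.029, 0, -0.094, 0.1]

```text
clock: 19.6
tool_pos: [0.4444, -0.0635, 0.1193]
ee_rot: [0.727, 0.687, -0.001, 0.0]
force: [-0.2, -0.9, -0.5]
width: 0.0213
finger_force: 20.0
```

Emit:
apply_moves:
  targets:
    - [0.22, 0.06, 0, -0.03, 0.1]
    - [0.44, 0.11, 0, -0.06, 0.1]
    - [0.661, 0.171, 0, -0.094, 0.1]
    - [0.661, 0.171, 0, -0.094, 0.1]
    - [0.661, 0.171, 0, -0.094, 0.1]

```text
clock: 20.1
tool_pos: [0.4756, 0.0334, 0.1194]
ee_rot: [0.618, 0.786, -0.001, 0.0]
force: [0.2, -0.6, -0.1]
width: 0.0218
finger_force: 20.0
```

Emit:
apply_moves:
  targets:
    - [0, 0, 0.12, 0, 0.1]
    - [0, 0, 0.24, 0, 0.1]
    - [0, 0, 0.36, 0, 0.1]
    - [0, 0, 0.433, 0, 0.1]
    - [0, 0, 0.433, 0, 0.1]

```text
clock: 20.6
tool_pos: [0.4746, 0.0331, 0.0537]
ee_rot: [0.618, 0.786, -0.001, -0.0]
force: [0.6, -0.4, 1.1]
width: 0.0219
finger_force: 20.0
```

```bash
python3 inh.py -.0185
```

```text
front n 40 jx med/min/max [-0.0031 -0.015   0.0133] jy med -0.0163 zrange 0.041 0.07
tcp rel -0.0006 -0.0018 0.0546 [-0.6 -0.6  0.2]
tcp rel 0.0001 -0.0015 0.0552 [ 0.4  0.3 -0.1]
tcp rel 0.0004 -0.0012 0.0555 [ 0.2  0.3 -0.9]
tcp rel 0.0006 -0.0009 0.0556 [ 0.5  0.3 -0.3]
```

Emit:
apply_moves:
  targets:
    - [0, 0, 0.02, 0, 0.1]
    - [0, 0, 0.04, 0, 0.1]
    - [0, 0, 0.05, 0, 0.1]
    - [0, 0, 0.06, 0, 0.1]
    - [0, 0, 0.07, 0, 0.1]

```text
clock: 21.35
tool_pos: [0.4759, 0.0359, 0.0453]
ee_rot: [0.617, 0.787, 0.001, -0.001]
force: [-7.4, 4.3, 23.1]
width: 0.0218
finger_force: 20.0
```

Emit:
apply_moves:
  targets:
    - [0, 0, 0.01, 0, 0.1]
    - [0, 0, 0.02, 0, 0.1]
    - [0, 0, 0.03, 0, 0.1]
    - [0, 0, 0.035, 0, 0.1]
    - [0, 0, 0.035, 0, 0.1]

```text
clock: 21.85
tool_pos: [0.4757, 0.0366, 0.04]
ee_rot: [0.617, 0.787, 0.001, -0.001]
force: [-8.0, 5.7, 20.0]
width: 0.022
finger_force: 20.0
```

Emit:
apply_moves:
  targets:
    - [0, 0, 0.005, 0, 0.1]
    - [0, 0, 0.01, 0, 0.1]
    - [0, 0, 0.015, 0, 0.1]
    - [0, 0, 0.02, 0, 0.1]
    - [0, 0, 0.02, 0, 0.1]

```text
clock: 22.35
tool_pos: [0.4757, 0.0369, 0.037]
ee_rot: [0.617, 0.787, 0.001, -0.001]
force: [-8.6, 6.9, 21.3]
width: 0.0219
finger_force: 20.0
```

```bash
python3 - <<'E'
from plan import *
s1=(.4755,.0353);s0=(.4842,-.0006);q=(.4107,-.3775)
plan([(*s1,.12,None,.5),(*q,.12,-30,.5),(*q,.026,None,.5),(*q,.12,None,.1),(*s0,.12,13.8,.1),(*s0,.055,None,.1)],(.4755,.0353,.0363,13.79))
E
```

```text
[0.0, 0.0, -0.558, -0.0, 0.5]
  -> [0.4755 0.0353 0.12  ] 13.79
[-0.642, -0.269, 0.0, 0.061, 0.5]
[-0.682, -0.142, 0.0, 0.061, 0.5]
[-0.696, -0.009, 0.0, 0.061, 0.5]
[-0.686, 0.124, 0.0, 0.06, 0.5]
  -> [ 0.4107 -0.3775  0.12  ] -29.95
[0.0, 0.0, 0.627, -0.0, 0.5]
  -> [ 0.4107 -0.3775  0.026 ] -29.95
[0.0, 0.0, -0.627, -0.0, 0.1]
  -> [ 0.4107 -0.3775  0.12  ] -29.95
[0.807, -0.277, 0.0, -0.081, 0.1]
[0.851, -0.064, 0.0, -0.081, 0.1]
[0.84, 0.152, 0.0, -0.081, 0.1]
  -> [ 0.4842 -0.0006  0.12  ] 13.79
[-0.0, 0.0, 0.433, -0.0, 0.1]
  -> [ 0.4842 -0.0006  0.0551] 13.79
```

Force of 23 N came early, so the relay is probably resting on an edge. I'll check before going on.

```bash
python3 inh.py -.0185; python3 - <<'E'
from h import *
im=r.get_image("side");b=im["pixels"]
cv2.imwrite("pics/ins2.png",cv2.resize(b[160:235,200:300],(800,600),interpolation=cv2.INTER_CUBIC))
E
```

```text
front n 69 jx med/min/max [ 0.0011 -0.0158  0.0159] jy med -0.0086 zrange 0.028 0.065
tcp rel 0.0006 0.0014 0.037 [-7.9  6.3 20.3]
tcp rel 0.0007 0.0014 0.037 [-7.9  7.7 21. ]
tcp rel 0.0006 0.0014 0.037 [-8.   5.4 20.8]
tcp rel 0.0006 0.0014 0.0369 [-8.1  6.3 21.6]
```

View pics/ins2.png

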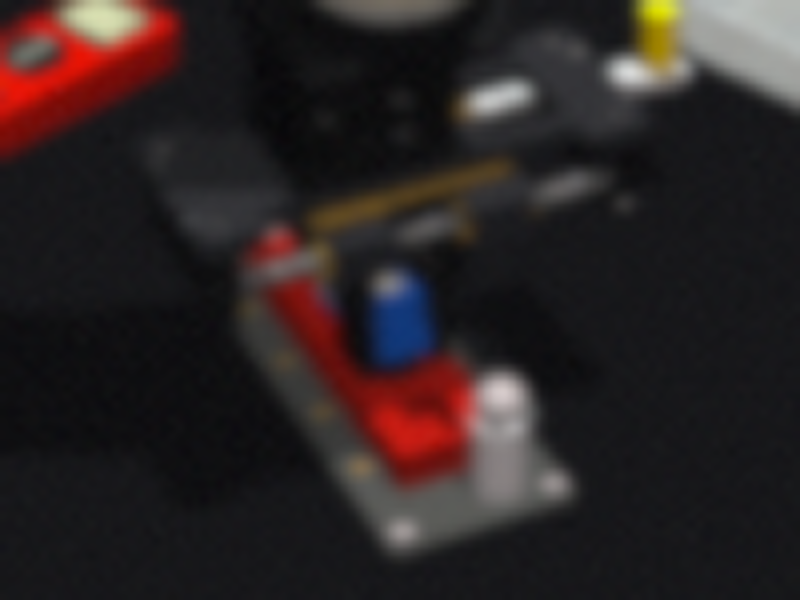

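The relay has tipped in the grip: its top leans back and it is caught on the socket's -y edge (crop (400,315)). I'll lift it, stand it on a clear bit of bench to square it up, and measure where socket 2's seated relay really lies.

Emit:
apply_moves:
  targets:
    - [0, 0, -0.08, 0, 0.1]
    - [0, 0, -0.2, 0, 0.1]
    - [0, 0, -0.4, 0, 0.1]
    - [0, 0, -0.558, 0, 0.1]
    - [0, 0, -0.558, 0, 0.1]

```text
clock: 23.15
tool_pos: [0.4776, 0.035, 0.1226]
ee_rot: [0.617, 0.787, 0.002, 0.001]
force: [0.2, 0.2, -1.7]
width: 0.0219
finger_force: 20.0
```

Emit:
apply_moves:
  targets:
    - [-0.25, 0, 0, 0, 0.1]
    - [-0.5, 0, 0, 0, 0.1]
    - [-0.75, 0, 0, 0, 0.1]
    - [-0.9, 0, 0, 0, 0.1]
    - [-0.9, 0, 0, 0, 0.1]

```text
clock: 23.65
tool_pos: [0.5077, -0.1001, 0.1194]
ee_rot: [0.619, 0.785, -0.001, 0.001]
force: [-0.2, -0.3, -1.4]
width: 0.0217
finger_force: 20.0
```

Emit:
apply_moves:
  targets:
    - [0, 0, 0.2, 0, 0.1]
    - [0, 0, 0.35, 0, 0.1]
    - [0, 0, 0.48, 0, 0.1]
    - [0, 0, 0.56, 0, 0.1]
    - [0, 0, 0.56, 0, 0.1]

```text
clock: 24.15
tool_pos: [0.5066, -0.0956, 0.0342]
ee_rot: [0.617, 0.787, -0.001, -0.001]
force: [-0.5, -0.0, -0.2]
width: 0.0217
finger_force: 20.0
```

```bash
python3 - <<'E'
from h import *
o=r.observe();print(o["tool_pos"],o["force"],o["width"])
im=r.get_image("top")
m,P=sel(im,(.4666,.0713),.03,.045,.058);print("seated",len(P),rect(P),np.median(P[:,2]))
m,P=sel(im,(.4666,.0713),.03,.03,.06,(95,125),80);print("blue",len(P),rect(P))
im=r.get_image("side");b=im["pixels"]
m,P=sel(im,o["tool_pos"],.04,.0,.085,(95,125),90);print(len(P),P.min(0),P.max(0))
cv2.imwrite("pics/h3.png",cv2.resize(b[190:265,210:310],(800,600),interpolation=cv2.INTER_CUBIC))
E
```

```text
[ 0.50657205 -0.09564759  0.03420994] [-0.45659207 -0.00694975 -0.16463721] 0.021741745317950343
seated 71 (array([0.4666, 0.0707]), array([0.4667, 0.0706]), array([29.8, 23. ]), -75.2) 0.05125397234534734
blue 43 (array([0.4665, 0.0718]), array([0.4647, 0.0709]), array([27.9, 21.3]), -77.9)
94 [ 0.49353092 -0.11689504  0.02449361] [ 0.522475   -0.0875616   0.06979351]
```

View pics/h3.png

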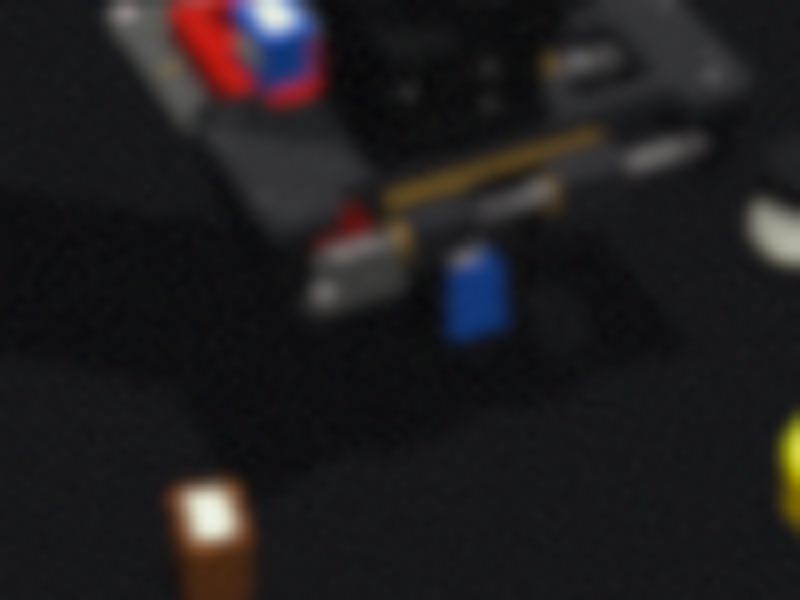

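Crop: the relay at (475,295) is held only slightly tilted, and the seated relay reads (0.4666, 0.0707), which matches my socket 2. I'll press this one gently onto the bench and release.

Emit:
apply_moves:
  targets:
    - [0, 0, 0.02, 0, 0.1]
    - [0, 0, 0.04, 0, 0.1]
    - [0, 0, 0.06, 0, 0.1]
    - [0, 0, 0.08, 0, 0.1]
    - [0, 0, 0.08, 0, 0.1]
  squeeze: 6

```text
clock: 24.75
tool_pos: [0.5076, -0.0961, 0.0234]
ee_rot: [0.617, 0.787, -0.0, -0.0]
force: [-0.9, 0.1, -0.8]
width: 0.0215
finger_force: 6.0
```

Emit:
apply_moves:
  targets:
    - [0, 0, 0, 0, 0.5]
    - [0, 0, 0, 0, 0.5]
    - [0, 0, 0, 0, 0.5]
    - [0, 0, 0, 0, 0.5]
    - [0, 0, -0.15, 0, 0.5]

```text
clock: 25.25
tool_pos: [0.5062, -0.0959, 0.0446]
ee_rot: [0.617, 0.787, -0.001, -0.001]
force: [0.4, -0.1, 0.6]
width: 0.0427
finger_force: 0.0
```

Emit:
apply_moves:
  targets:
    - [0, 0, -0.2, 0, 0.5]
    - [0, 0, -0.4, 0, 0.5]
    - [0, 0, -0.6, 0, 0.5]
    - [0, 0, -0.6, 0, 0.5]
    - [0, 0, -0.6, 0, 0.5]

```text
clock: 25.75
tool_pos: [0.5082, -0.0959, 0.1365]
ee_rot: [0.617, 0.787, 0.001, 0.0]
force: [-0.1, -0.5, -0.4]
width: 0.0434
finger_force: 0.0
```

```bash
python3 - <<'E'
from h import *
o=r.observe();print(o["tool_pos"],o["force"],o["width"])
for n in ("side","top"):
    im=r.get_image(n)
    m,P=sel(im,(.507,-.0965),.035,.033,.05);print(n,"std",len(P),rect(P) if len(P)>4 else 0,np.median(P[:,2]) if len(P) else 0)
    m,P=sel(im,(.507,-.0965),.04,.0,.05,(95,125),90);print(len(P),P.min(0) if len(P) else 0,P.max(0)if len(P) else 0)
E
```

```text
[ 0.50815479 -0.09590565  0.13647034] [-0.06548132 -0.46585457 -0.39398731] 0.04340156600936654
side std 67 (array([ 0.5094, -0.1015]), array([ 0.5089, -0.1026]), array([30.9, 22.2]), -71.1) 0.039770865062300986
96 [ 4.95780602e-01 -1.16656701e-01  2.36375464e-04] [ 0.53668625 -0.0580287   0.0421776 ]
top std 0 0 0
0 0 0
```

The relay is upright on the bench at about (0.509, -0.1025). I'll regrasp it with a firmer squeeze.

```bash
python3 - <<'E'
from plan import *
q=(.509,-.1025);s1=(.4755,.0353)
plan([(*q,.12,None,.5),(*q,.026,None,.5),(*q,.12,None,.1),(*s1,.12,None,.1),(*s1,.056,None,.1)],(.5077,-.0958,.1365,13.79))
E
```

```text
[-0.045, -0.002, 0.11, -0.0, 0.5]
  -> [ 0.509  -0.1024  0.12  ] 13.79
[-0.0, -0.0, 0.627, -0.0, 0.5]
  -> [ 0.509  -0.1024  0.026 ] 13.79
[-0.0, -0.0, -0.627, -0.0, 0.1]
  -> [ 0.509  -0.1024  0.12  ] 13.79
[0.472, 0.001, 0.0, -0.0, 0.1]
[0.473, 0.001, 0.0, -0.0, 0.1]
  -> [0.4755 0.0353 0.12  ] 13.79
[-0.0, -0.0, 0.427, -0.0, 0.1]
  -> [0.4755 0.0353 0.056 ] 13.79
```

Emit:
apply_moves:
  targets:
    - [-0.045, 0, 0.11, 0, 0.5]
    - [-0.045, 0, 0.11, 0, 0.5]
    - [-0.045, 0, 0.3, 0, 0.5]
    - [-0.045, 0, 0.5, 0, 0.5]
    - [-0.045, 0, 0.6, 0, 0.5]
  squeeze: 30

```text
clock: 26.35
tool_pos: [0.5078, -0.1025, 0.0439]
ee_rot: [0.617, 0.787, -0.001, -0.001]
force: [-0.0, -0.5, 0.7]
width: 0.0432
finger_force: 0.0
```

Emit:
apply_moves:
  targets:
    - [0, 0, 0.137, 0, 0.5]
    - [0, 0, 0.137, 0, 0.5]
    - [0, 0, 0.137, 0, 0.5]
    - [0, 0, 0.137, 0, 0.5]
    - [0, 0, 0.137, 0, 0.1]

```text
clock: 26.85
tool_pos: [0.5102, -0.1027, 0.0267]
ee_rot: [0.617, 0.787, 0.001, 0.001]
force: [-0.2, 0.8, 0.2]
width: 0.0409
finger_force: 0.0
```

Emit:
apply_moves:
  targets:
    - [0, 0, 0, 0, 0.1]
    - [0, 0, 0, 0, 0.1]
    - [0, 0, 0, 0, 0.1]
    - [0, 0, -0.15, 0, 0.1]
    - [0, 0, -0.3, 0, 0.1]

```text
clock: 27.35
tool_pos: [0.5088, -0.1029, 0.0708]
ee_rot: [0.617, 0.787, -0.001, -0.0]
force: [0.7, 0.0, 0.4]
width: 0.022
finger_force: 30.0
```

Emit:
apply_moves:
  targets:
    - [0, 0, -0.15, 0, 0.1]
    - [0, 0, -0.327, 0, 0.1]
    - [0.2, 0, -0.327, 0, 0.1]
    - [0.45, 0, -0.327, 0, 0.1]
    - [0.472, 0, -0.327, 0, 0.1]

```text
clock: 27.85
tool_pos: [0.4918, -0.0296, 0.1196]
ee_rot: [0.615, 0.788, 0.001, -0.001]
force: [0.8, 0.5, -0.2]
width: 0.0221
finger_force: 30.0
```

Emit:
apply_moves:
  targets:
    - [0.25, 0, 0, 0, 0.1]
    - [0.473, 0, 0, 0, 0.1]
    - [0.473, 0, 0.15, 0, 0.1]
    - [0.473, 0, 0.3, 0, 0.1]
    - [0.473, 0, 0.427, 0, 0.1]

```text
clock: 28.35
tool_pos: [0.4755, 0.035, 0.0548]
ee_rot: [0.617, 0.787, -0.0, -0.0]
force: [0.0, 0.8, 0.1]
width: 0.0217
finger_force: 30.0
```

Emit:
apply_moves:
  targets:
    - [0, 0, 0, 0, 0.1]
    - [0, 0, 0, 0, 0.1]
    - [0, 0, 0, 0, 0.1]
    - [0, 0, 0, 0, 0.1]
    - [0, 0, 0, 0, 0.1]

```text
clock: 28.85
tool_pos: [0.4761, 0.0351, 0.0563]
ee_rot: [0.617, 0.787, 0.001, 0.0]
force: [0.3, 0.8, -0.4]
width: 0.0214
finger_force: 30.0
```

```bash
python3 inh.py -.0185
```

```text
front n 36 jx med/min/max [-0.     -0.0148  0.0144] jy med -0.0112 zrange 0.036 0.082
tcp rel 0.0005 -0.0004 0.0562 [1.  1.1 0.3]
tcp rel 0.0004 -0.0004 0.056 [-0.2  0.7 -0.9]
tcp rel 0.0004 -0.0004 0.056 [-0.4  0.1 -0.1]
tcp rel 0.0003 -0.0004 0.0559 [0.3 1.  0. ]
```

Emit:
apply_moves:
  targets:
    - [-0.011, 0, 0, 0, 0.1]
    - [-0.011, 0, 0.02, 0, 0.1]
    - [-0.011, 0, 0.04, 0, 0.1]
    - [-0.011, 0, 0.06, 0, 0.1]
    - [-0.011, 0, 0.06, 0, 0.1]

```text
clock: 29.6
tool_pos: [0.4757, 0.0332, 0.0461]
ee_rot: [0.617, 0.787, -0.0, -0.0]
force: [-1.0, 0.1, 0.2]
width: 0.022
finger_force: 30.0
```

Emit:
apply_moves:
  targets:
    - [0, 0, 0.005, 0, 0.1]
    - [0, 0, 0.01, 0, 0.1]
    - [0, 0, 0.015, 0, 0.1]
    - [0, 0, 0.02, 0, 0.1]
    - [0, 0, 0.02, 0, 0.1]

```text
clock: 30.1
tool_pos: [0.476, 0.0333, 0.0436]
ee_rot: [0.617, 0.787, -0.0, -0.0]
force: [-0.1, 0.8, 0.3]
width: 0.0217
finger_force: 30.0
```

Emit:
apply_moves:
  targets:
    - [0, 0, 0.01, 0, 0.1]
    - [0, 0, 0.02, 0, 0.1]
    - [0, 0, 0.03, 0, 0.1]
    - [0, 0, 0.04, 0, 0.1]
    - [0, 0, 0.04, 0, 0.1]

```text
clock: 30.6
tool_pos: [0.4761, 0.0333, 0.0379]
ee_rot: [0.617, 0.787, -0.0, -0.0]
force: [-1.9, 0.3, 7.5]
width: 0.0216
finger_force: 30.0
```

Emit:
apply_moves:
  targets:
    - [0, 0, 0.005, 0, 0.1]
    - [0, 0, 0.01, 0, 0.1]
    - [0, 0, 0.012, 0, 0.1]
    - [0, 0, 0.012, 0, 0.1]
    - [0, 0, 0.012, 0, 0.1]

```text
clock: 31.1
tool_pos: [0.4761, 0.0333, 0.0376]
ee_rot: [0.617, 0.787, 0.0, -0.001]
force: [-14.2, -2.2, 40.7]
width: 0.0218
finger_force: 30.0
```

Seated. Now the third relay.

```bash
python3 - <<'E'
from plan import *
s1=(.4759,.0337);s0=(.4842,-.0006);q=(.4107,-.3778)
plan([(*s1,.12,None,.5),(*q,.12,-30,.5)],(.4759,.0337,.0362,13.79))
E
```

```text
[0.0, 0.0, -0.559, -0.0, 0.5]
  -> [0.4759 0.0337 0.1201] 13.79
[-0.64, -0.269, 0.0, 0.061, 0.5]
[-0.68, -0.142, 0.0, 0.061, 0.5]
[-0.694, -0.01, 0.0, 0.061, 0.5]
[-0.684, 0.122, 0.0, 0.06, 0.5]
  -> [ 0.4107 -0.3778  0.1201] -29.95
```

Emit:
apply_moves:
  targets:
    - [0, 0, 0, 0, 0.5]
    - [0, 0, 0, 0, 0.5]
    - [0, 0, 0, 0, 0.5]
    - [0, 0, -0.1, 0, 0.5]
    - [0, 0, -0.2, 0, 0.5]

```text
clock: 31.6
tool_pos: [0.4756, 0.033, 0.0657]
ee_rot: [0.617, 0.787, -0.001, -0.0]
force: [0.0, 0.3, 0.3]
width: 0.0428
finger_force: 0.0
```

Emit:
apply_moves:
  targets:
    - [0, 0, -0.12, 0, 0.5]
    - [0, 0, -0.24, 0, 0.5]
    - [0, 0, -0.359, 0, 0.5]
    - [0, 0, -0.359, 0, 0.5]
    - [0, 0, -0.359, 0, 0.5]

```text
clock: 32.1
tool_pos: [0.476, 0.0336, 0.1195]
ee_rot: [0.617, 0.787, 0.0, -0.0]
force: [-0.4, 0.7, 0.3]
width: 0.0435
finger_force: 0.0
```

Emit:
apply_moves:
  targets:
    - [-0.21, -0.09, 0, 0.02, 0.5]
    - [-0.42, -0.18, 0, 0.04, 0.5]
    - [-0.64, -0.269, 0, 0.061, 0.5]
    - [-0.64, -0.269, 0, 0.061, 0.5]
    - [-0.64, -0.269, 0, 0.061, 0.5]

```text
clock: 32.6
tool_pos: [0.4591, -0.07, 0.1189]
ee_rot: [0.69, 0.724, -0.001, -0.0]
force: [0.2, 0.6, 0.7]
width: 0.0436
finger_force: 0.0
```

Emit:
apply_moves:
  targets:
    - [-0.22, -0.05, 0, 0.02, 0.5]
    - [-0.44, -0.1, 0, 0.04, 0.5]
    - [-0.68, -0.142, 0, 0.061, 0.5]
    - [-0.68, -0.142, 0, 0.061, 0.5]
    - [-0.68, -0.142, 0, 0.061, 0.5]

```text
clock: 33.1
tool_pos: [0.4434, -0.172, 0.1192]
ee_rot: [0.756, 0.655, -0.001, -0.0]
force: [0.2, 0.4, 0.4]
width: 0.0432
finger_force: 0.0
```

Emit:
apply_moves:
  targets:
    - [-0.23, 0, 0, 0.02, 0.5]
    - [-0.46, 0, 0, 0.04, 0.5]
    - [-0.694, -0.01, 0, 0.061, 0.5]
    - [-0.694, -0.01, 0, 0.061, 0.5]
    - [-0.694, -0.01, 0, 0.061, 0.5]

```text
clock: 33.6
tool_pos: [0.4275, -0.2742, 0.1191]
ee_rot: [0.814, 0.58, -0.001, -0.0]
force: [0.7, 1.0, -0.5]
width: 0.0437
finger_force: 0.0
```

Emit:
apply_moves:
  targets:
    - [-0.23, 0.04, 0, 0.02, 0.5]
    - [-0.46, 0.08, 0, 0.04, 0.5]
    - [-0.684, 0.122, 0, 0.06, 0.5]
    - [-0.684, 0.122, 0, 0.06, 0.5]
    - [-0.684, 0.122, 0, 0.06, 0.5]

```text
clock: 34.1
tool_pos: [0.4116, -0.3767, 0.1192]
ee_rot: [0.865, 0.501, -0.0, -0.001]
force: [0.3, -0.1, 0.4]
width: 0.0437
finger_force: 0.0
```

```bash
python3 - <<'E'
from plan import *
im=r.get_image("top")
for c in ((.4666,.0713),(.4754,.0353)):
    m,P=sel(im,c,.019,.045,.075);print("seated",len(P),rect(P),np.median(P[:,2]),P[:,2].max())
s0=(.4842,-.0006);q=(.4107,-.3778)
plan([(*q,.026,None,.1),(*q,.12,None,.1),(*s0,.12,13.8,.1),(*s0,.056,None,.1)],(.4107,-.3778,.1201,-29.95))
E
```

```text
seated 72 (array([0.4669, 0.0707]), array([0.4666, 0.0705]), array([30.1, 21.9]), -76.8) 0.051496321529238664 0.05658065552874114
seated 71 (array([0.4753, 0.0344]), array([0.475 , 0.0344]), array([29.4, 22. ]), -75.2) 0.051489957186305446 0.055989336186954564
[0.0, 0.0, 0.627, -0.0, 0.1]
  -> [ 0.4107 -0.3778  0.0261] -29.95
[0.0, 0.0, -0.626, -0.0, 0.1]
  -> [ 0.4107 -0.3778  0.12  ] -29.95
[0.808, -0.277, -0.0, -0.081, 0.1]
[0.851, -0.065, -0.0, -0.081, 0.1]
[0.841, 0.152, -0.0, -0.081, 0.1]
  -> [ 0.4842 -0.0005  0.12  ] 13.79
[-0.0, 0.0, 0.426, -0.0, 0.1]
  -> [ 0.4842 -0.0005  0.056 ] 13.79
```

Emit:
apply_moves:
  targets:
    - [0, 0, 0.16, 0, 0.5]
    - [0, 0, 0.32, 0, 0.5]
    - [0, 0, 0.48, 0, 0.5]
    - [0, 0, 0.627, 0, 0.5]
    - [0, 0, 0.627, 0, 0.5]

```text
clock: 34.65
tool_pos: [0.411, -0.3744, 0.0233]
ee_rot: [0.865, 0.502, -0.0, -0.002]
force: [0.2, 1.0, 0.4]
width: 0.0438
finger_force: 0.0
```

Emit:
apply_moves:
  targets:
    - [0, 0, 0, 0, 0.5]
    - [0, 0, 0, 0, 0.5]
    - [0, 0, 0, 0, 0.1]
    - [0, 0, 0, 0, 0.1]
    - [0, 0, 0, 0, 0.1]

```text
clock: 35.15
tool_pos: [0.4111, -0.3783, 0.0261]
ee_rot: [0.866, 0.5, 0.0, 0.0]
force: [0.5, 0.2, -0.9]
width: 0.027
finger_force: 0.0
```

Emit:
apply_moves:
  targets:
    - [0, 0, 0, 0, 0.1]
    - [0, 0, -0.16, 0, 0.1]
    - [0, 0, -0.32, 0, 0.1]
    - [0, 0, -0.48, 0, 0.1]
    - [0, 0, -0.627, 0, 0.1]

```text
clock: 35.65
tool_pos: [0.4106, -0.3784, 0.1208]
ee_rot: [0.866, 0.5, -0.0, 0.0]
force: [0.3, -0.2, -0.9]
width: 0.0214
finger_force: 30.0
```

Emit:
apply_moves:
  targets:
    - [0.27, -0.09, 0, -0.027, 0.1]
    - [0.54, -0.18, 0, -0.054, 0.1]
    - [0.808, -0.277, 0, -0.081, 0.1]
    - [0.808, -0.277, 0, -0.081, 0.1]
    - [0.808, -0.277, 0, -0.081, 0.1]

```text
clock: 36.15
tool_pos: [0.436, -0.2511, 0.1198]
ee_rot: [0.794, 0.607, 0.0, -0.0]
force: [0.4, -0.2, 0.6]
width: 0.0218
finger_force: 30.0
```

Emit:
apply_moves:
  targets:
    - [0.28, -0.02, 0, -0.027, 0.1]
    - [0.56, -0.04, 0, -0.054, 0.1]
    - [0.851, -0.065, 0, -0.081, 0.1]
    - [0.851, -0.065, 0, -0.081, 0.1]
    - [0.851, -0.065, 0, -0.081, 0.1]

```text
clock: 36.65
tool_pos: [0.4598, -0.1275, 0.1198]
ee_rot: [0.712, 0.702, -0.0, 0.0]
force: [0.1, 0.1, -0.7]
width: 0.022
finger_force: 30.0
```

Emit:
apply_moves:
  targets:
    - [0.28, 0.05, 0, -0.027, 0.1]
    - [0.56, 0.1, 0, -0.054, 0.1]
    - [0.835, 0.152, 0, -0.081, 0.1]
    - [0.835, 0.152, 0, -0.081, 0.1]
    - [0.835, 0.152, 0, -0.081, 0.1]

```text
clock: 37.15
tool_pos: [0.4846, -0.0037, 0.1196]
ee_rot: [0.618, 0.786, -0.001, 0.0]
force: [-0.4, -0.0, -0.7]
width: 0.0216
finger_force: 30.0
```

Emit:
apply_moves:
  targets:
    - [0, 0, 0.15, 0, 0.1]
    - [0, 0, 0.3, 0, 0.1]
    - [0, 0, 0.426, 0, 0.1]
    - [0, 0, 0.426, 0, 0.1]
    - [0, 0, 0.426, 0, 0.1]

```text
clock: 37.65
tool_pos: [0.4843, -0.0043, 0.0562]
ee_rot: [0.619, 0.786, -0.001, 0.0]
force: [0.3, -0.8, 1.3]
width: 0.0222
finger_force: 30.0
```

Emit:
apply_moves:
  targets:
    - [0, 0, 0, 0, 0.1]
    - [0, 0, 0, 0, 0.1]
    - [0, 0, 0, 0, 0.1]
    - [0, 0, 0, 0, 0.1]
    - [0, 0, 0, 0, 0.1]

```text
clock: 38.15
tool_pos: [0.4844, -0.0017, 0.056]
ee_rot: [0.617, 0.787, 0.0, 0.0]
force: [-0.3, -0.3, -0.5]
width: 0.0218
finger_force: 30.0
```

```bash
python3 inh.py -.0555
```

```text
front n 36 jx med/min/max [-0.0041 -0.0164  0.0117] jy med -0.0147 zrange 0.04 0.082
tcp rel -0.0001 -0.0011 0.056 [ 0.2 -0.1 -0.3]
tcp rel -0.0002 -0.0011 0.0559 [-0.7  0.7 -0.6]
tcp rel -0.0002 -0.0012 0.0558 [ 0.5 -0.4 -1.6]
tcp rel -0.0002 -0.0012 0.0558 [-0.9  1.2 -0.3]
```

Emit:
apply_moves:
  targets:
    - [0.008, 0, 0, 0, 0.1]
    - [0.008, 0, 0.02, 0, 0.1]
    - [0.008, 0, 0.04, 0, 0.1]
    - [0.008, 0, 0.06, 0, 0.1]
    - [0.008, 0, 0.06, 0, 0.1]

```text
clock: 38.9
tool_pos: [0.4838, -0.0002, 0.0463]
ee_rot: [0.617, 0.787, -0.0, -0.0]
force: [1.2, 3.0, -3.3]
width: 0.0218
finger_force: 30.0
```

Emit:
apply_moves:
  targets:
    - [0, 0, 0.005, 0, 0.1]
    - [0, 0, 0.01, 0, 0.1]
    - [0, 0, 0.015, 0, 0.1]
    - [0, 0, 0.02, 0, 0.1]
    - [0, 0, 0.02, 0, 0.1]

```text
clock: 39.4
tool_pos: [0.484, -0.0002, 0.0438]
ee_rot: [0.617, 0.787, 0.0, -0.0]
force: [-0.8, 5.0, 0.8]
width: 0.0214
finger_force: 30.0
```

Emit:
apply_moves:
  targets:
    - [0.003, 0, 0.01, 0, 0.1]
    - [0.003, 0, 0.02, 0, 0.1]
    - [0.003, 0, 0.03, 0, 0.1]
    - [0.003, 0, 0.04, 0, 0.1]
    - [0.003, 0, 0.04, 0, 0.1]

```text
clock: 39.9
tool_pos: [0.4839, -0.0001, 0.0379]
ee_rot: [0.617, 0.787, 0.0, -0.0]
force: [-2.4, 5.6, 5.1]
width: 0.0218
finger_force: 30.0
```

Emit:
apply_moves:
  targets:
    - [0, 0, 0.005, 0, 0.1]
    - [0, 0, 0.01, 0, 0.1]
    - [0, 0, 0.01, 0, 0.1]
    - [0, 0, 0.01, 0, 0.1]
    - [0, 0, 0.01, 0, 0.1]

```text
clock: 40.4
tool_pos: [0.4839, -0.0001, 0.0376]
ee_rot: [0.617, 0.787, 0.0, -0.001]
force: [-12.6, 4.3, 32.3]
width: 0.0221
finger_force: 30.0
```

Home. I'll release, lift, and check the row from above.

Emit:
apply_moves:
  targets:
    - [0, 0, 0, 0, 0.5]
    - [0, 0, 0, 0, 0.5]
    - [0, 0, 0, 0, 0.5]
    - [0, 0, -0.1, 0, 0.5]
    - [0, 0, -0.2, 0, 0.5]

```text
clock: 40.9
tool_pos: [0.4835, -0.001, 0.0662]
ee_rot: [0.617, 0.787, -0.001, 0.0]
force: [0.5, -0.0, -0.2]
width: 0.0424
finger_force: 0.0
```

Emit:
apply_moves:
  targets:
    - [0, 0, -0.2, 0, 0.5]
    - [0, 0, -0.4, 0, 0.5]
    - [0, 0, -0.6, 0, 0.5]
    - [0, 0, -0.6, 0, 0.5]
    - [0, 0, -0.6, 0, 0.5]

```text
clock: 41.4
tool_pos: [0.4841, -0.0001, 0.1563]
ee_rot: [0.617, 0.787, 0.001, 0.0]
force: [-0.3, -0.6, 0.3]
width: 0.0433
finger_force: 0.0
```

```bash
python3 - <<'E'
from plan import *
im=r.get_image("side")
for s in r.mark_of("knob",im)[:2]: print(s["conf"],at_z(im,s["pixel"],.078).round(4))
m,P=sel(im,(.62,.165),.03,.083,.1);print("knob",len(P),rect(P))
o=r.observe();print(o["tool_pos"])
p,az=plan([(.6195,.165,.16,75,.5),(.6195,.165,.078,None,.5)],(.484,-.0001,.1565,13.79))
E
```

```text
0.64 [0.6185 0.1591 0.078 ]
knob 18 (array([0.6199, 0.1622]), array([0.6194, 0.1621]), array([13.2, 10.8]), 75.6)
[ 4.83267305e-01 -3.35958046e-04  1.55305447e-01]
[0.427, 0.57, -0.012, -0.17, 0.5]
[0.077, 0.707, -0.011, -0.17, 0.5]
  -> [0.6195 0.1649 0.16  ] 74.99
[-0.0, 0.001, 0.546, -0.0, 0.5]
  -> [0.6195 0.1651 0.0781] 74.99
```

Emit:
apply_moves:
  targets:
    - [0.11, 0.14, 0, -0.042, 0.5]
    - [0.22, 0.28, 0, -0.085, 0.5]
    - [0.33, 0.42, 0, -0.128, 0.5]
    - [0.427, 0.57, -0.012, -0.17, 0.5]
    - [0.427, 0.57, -0.012, -0.17, 0.5]

```text
clock: 42.0
tool_pos: [0.5526, 0.0851, 0.1563]
ee_rot: [0.384, 0.923, -0.001, -0.0]
force: [0.4, -0.5, 1.0]
width: 0.0433
finger_force: 0.0
```

Emit:
apply_moves:
  targets:
    - [0.02, 0.17, 0, -0.042, 0.5]
    - [0.04, 0.34, 0, -0.085, 0.5]
    - [0.06, 0.51, 0, -0.128, 0.5]
    - [0.077, 0.7, -0.01, -0.17, 0.5]
    - [0.077, 0.7, -0.01, -0.17, 0.5]

```text
clock: 42.5
tool_pos: [0.6192, 0.1666, 0.1577]
ee_rot: [0.128, 0.992, -0.001, -0.001]
force: [-0.1, 0.6, -0.2]
width: 0.0436
finger_force: 0.0
```

```bash
python3 - <<'E'
from h import *
im=r.get_image("top")
for c in ((.4666,.0707),(.4753,.0344),(.4842,-.0015)):
    m,P=sel(im,c,.019,.045,.075);print("seated",len(P),rect(P),np.median(P[:,2]),P[:,2].max())
E
cat > arc.py <<'E'
from plan import *
import sys
def arc(p,az,a0,a1,n,turn,op,H=(.4504,.1388),Rr=.1715):
    """n rows from bar az a0 to a1, total tool az change=turn"""
    a=np.radians(az);yv=np.array([np.cos(a),np.sin(a)]);xv=np.array([-yv[1],yv[0]])*1.0
    xv=np.cross([*yv,0],[0,0,-1])[:2]; out=[]
    for i in range(1,n+1):
        b=np.radians(a0+(a1-a0)*i/n);q=np.array(H)+Rr*np.array([np.cos(b),np.sin(b)]);d=(q-p)/.15
        out.append([round(float(xv@d),3),round(float(yv@d),3),0,round(-turn*i/n/180,3),op])
    print(out); return q,az+turn
p,az=np.array([.6195,.1639]),75.
for a0,a1 in((8.5,-13),(-13,-34.5),(-34.5,-56),(-56,-76.2)): p,az=arc(p,az,a0,a1,5,-15.3,.1)
print(p,az)
E
python3 arc.py
```

```text
seated 72 (array([0.4668, 0.0706]), array([0.4666, 0.0708]), array([30.1, 22.5]), -77.6) 0.05123908562995061 0.05790914928255653
seated 69 (array([0.4754, 0.0344]), array([0.4753, 0.0344]), array([29.4, 21.5]), -76.2) 0.05124270909049389 0.05715863794310705
seated 72 (array([ 0.4837, -0.0015]), array([ 0.4832, -0.0016]), array([29.7, 22. ]), -78.5) 0.05194237220656994 0.05647703445743102
[[-0.034, -0.077, 0, 0.017, 0.1], [-0.059, -0.159, 0, 0.034, 0.1], [-0.078, -0.243, 0, 0.051, 0.1], [-0.091, -0.328, 0, 0.068, 0.1], [-0.097, -0.414, 0, 0.085, 0.1]]
[[-0.022, -0.083, 0, 0.017, 0.1], [-0.039, -0.167, 0, 0.034, 0.1], [-0.048, -0.252, 0, 0.051, 0.1], [-0.052, -0.338, 0, 0.068, 0.1], [-0.049, -0.424, 0, 0.085, 0.1]]
[[-0.013, -0.085, 0, 0.017, 0.1], [-0.02, -0.17, 0, 0.034, 0.1], [-0.021, -0.256, 0, 0.051, 0.1], [-0.015, -0.342, 0, 0.068, 0.1], [-0.003, -0.427, 0, 0.085, 0.1]]
[[-0.004, -0.08, 0, 0.017, 0.1], [-0.002, -0.161, 0, 0.034, 0.1], [0.005, -0.241, 0, 0.051, 0.1], [0.018, -0.321, 0, 0.068, 0.1], [0.036, -0.399, 0, 0.085, 0.1]]
[ 0.49130849 -0.02774953] 13.800000000000004
```

All three tops are at 51–52 mm and on 37 mm pitch. I'll cage the knob and swing the bar shut.

Emit:
apply_moves:
  targets:
    - [0, 0, 0.15, 0, 0.5]
    - [0, 0, 0.3, 0, 0.5]
    - [0, 0, 0.45, 0, 0.5]
    - [0, 0, 0.54, 0, 0.5]
    - [0, 0, 0.54, 0, 0.23]

```text
clock: 43.05
tool_pos: [0.6169, 0.1626, 0.0764]
ee_rot: [0.132, 0.991, -0.001, -0.002]
force: [0.0, -0.2, -1.1]
width: 0.0403
finger_force: 0.0
```

Emit:
apply_moves:
  targets:
    - [0, 0, 0, 0, 0.23]
    - [0, 0, 0, 0, 0.23]
    - [0, 0, 0, 0, 0.23]
    - [0, 0, 0, 0, 0.23]
    - [0, 0, 0, 0, 0.23]
  squeeze: 5

```text
clock: 43.55
tool_pos: [0.6189, 0.1642, 0.079]
ee_rot: [0.131, 0.991, 0.0, 0.0]
force: [-1.3, 1.4, 0.1]
width: 0.0205
finger_force: 0.2
```

Emit:
apply_moves:
  targets:
    - [-0.034, -0.077, 0, 0.017, 0.23]
    - [-0.059, -0.159, 0, 0.034, 0.23]
    - [-0.078, -0.243, 0, 0.051, 0.23]
    - [-0.091, -0.328, 0, 0.068, 0.23]
    - [-0.097, -0.414, 0, 0.085, 0.23]

```text
clock: 44.05
tool_pos: [0.6165, 0.0985, 0.0786]
ee_rot: [0.264, 0.964, -0.0, 0.0]
force: [0.0, 1.0, -0.0]
width: 0.0201
finger_force: 0.2
```

Emit:
apply_moves:
  targets:
    - [-0.022, -0.083, 0, 0.017, 0.23]
    - [-0.039, -0.167, 0, 0.034, 0.23]
    - [-0.048, -0.252, 0, 0.051, 0.23]
    - [-0.052, -0.338, 0, 0.068, 0.23]
    - [-0.049, -0.424, 0, 0.085, 0.23]

```text
clock: 44.55
tool_pos: [0.5904, 0.0403, 0.0786]
ee_rot: [0.39, 0.921, -0.0, 0.0]
force: [0.5, 0.1, -0.1]
width: 0.0199
finger_force: 0.1
```

Emit:
apply_moves:
  targets:
    - [-0.013, -0.085, 0, 0.017, 0.23]
    - [-0.02, -0.17, 0, 0.034, 0.23]
    - [-0.021, -0.256, 0, 0.051, 0.23]
    - [-0.015, -0.342, 0, 0.068, 0.23]
    - [-0.003, -0.427, 0, 0.085, 0.23]

```text
clock: 45.05
tool_pos: [0.5447, -0.0047, 0.0786]
ee_rot: [0.509, 0.861, 0.0, -0.0]
force: [0.0, 0.7, 0.6]
width: 0.0201
finger_force: 0.1
```

Emit:
apply_moves:
  targets:
    - [-0.004, -0.08, 0, 0.017, 0.23]
    - [-0.002, -0.161, 0, 0.034, 0.23]
    - [0.005, -0.241, 0, 0.051, 0.23]
    - [0.018, -0.321, 0, 0.068, 0.23]
    - [0.036, -0.399, 0, 0.085, 0.23]

```text
clock: 45.55
tool_pos: [0.4899, -0.0287, 0.0786]
ee_rot: [0.619, 0.785, 0.0, 0.0]
force: [0.3, -0.1, -0.1]
width: 0.0198
finger_force: 0.2
```

Emit:
apply_moves:
  targets:
    - [0, -0.01, 0, 0, 0.23]
    - [0, -0.02, 0, 0, 0.23]
    - [0, -0.03, 0, 0, 0.23]
    - [0, -0.03, 0, 0, 0.23]
    - [0, -0.03, 0, 0, 0.23]

```text
clock: 46.05
tool_pos: [0.4885, -0.0289, 0.0792]
ee_rot: [0.617, 0.787, 0.001, 0.002]
force: [10.5, 0.6, -7.3]
width: 0.0209
finger_force: 5.0
```

Emit:
apply_moves:
  targets:
    - [0, 0, 0, 0, 0.23]
    - [0, -0.02, 0, 0, 0.23]
    - [0, -0.02, 0, 0, 0.23]
    - [0, -0.02, 0, 0, 0.23]
    - [0, -0.02, 0, 0, 0.23]
  squeeze: 20

```text
clock: 46.55
tool_pos: [0.4882, -0.0289, 0.0799]
ee_rot: [0.616, 0.787, 0.003, 0.004]
force: [21.7, 2.8, -13.5]
width: 0.02
finger_force: 10.3
```

Emit:
apply_moves:
  targets:
    - [0, 0.05, 0, 0, 0.5]
    - [0, 0.05, 0, 0, 0.5]
    - [0, 0.05, 0, 0, 0.5]
    - [0, 0.05, -0.15, 0, 0.5]
    - [0, 0.05, -0.3, 0, 0.5]

```text
clock: 47.05
tool_pos: [0.4892, -0.0287, 0.1235]
ee_rot: [0.617, 0.787, -0.001, -0.001]
force: [0.1, -0.1, 0.3]
width: 0.0425
finger_force: 0.0
```

Emit:
apply_moves:
  targets:
    - [0, 0, -0.2, 0, 0.5]
    - [0.2, 0, -0.4, 0, 0.5]
    - [0.45, 0, -0.6, 0, 0.5]
    - [0.7, 0, -0.6, 0, 0.5]
    - [0.8, 0, -0.6, 0, 0.5]

```text
clock: 47.55
tool_pos: [0.4606, 0.0924, 0.2142]
ee_rot: [0.615, 0.788, 0.002, -0.001]
force: [-0.4, 0.3, -1.0]
width: 0.0433
finger_force: 0.0
```

```bash
python3 - <<'E'
from plan import *
H=np.array([.4504,.1388])
o=r.observe();print(o["tool_pos"])
im=r.get_image("side")
m,P=sel(im,(.491,-.028),.03,.083,.1);print("knob side",len(P),rect(P))
m,P=sel(im,(.48,.05),.13,.056,.07);print("bar side",len(P),rect(P))
im=r.get_image("top")
m,P=sel(im,(.491,-.028),.03,.083,.1);print("knob top",len(P),rect(P) if len(P)>4 else 0)
if len(P): d=P[:,:2].mean(0)-H;print(np.degrees(np.arctan2(d[1],d[0])))
m,P=sel(im,(.367,.2865),.1,.012,.05);print("meter",len(P),rect(P))
cv2.imwrite("pics/shut.png",cv2.resize(im["pixels"][140:260,130:290],(800,600),interpolation=cv2.INTER_CUBIC))
E
```

```text
[0.46064667 0.09240761 0.21421362]
knob side 25 (array([ 0.4924, -0.0251]), array([ 0.4915, -0.0289]), array([19.1, 12.2]), 78.1)
bar side 200 (array([0.4727, 0.057 ]), array([0.4706, 0.0547]), array([194.7,  24.7]), -74.1)
knob top 26 (array([ 0.4909, -0.0279]), array([ 0.4906, -0.0279]), array([14.9, 12. ]), -1.4)
-76.45361245331944
meter 570 (array([0.3777, 0.2641]), array([0.3771, 0.2627]), array([109.9,  50.8]), 33.1)
```

View pics/shut.png

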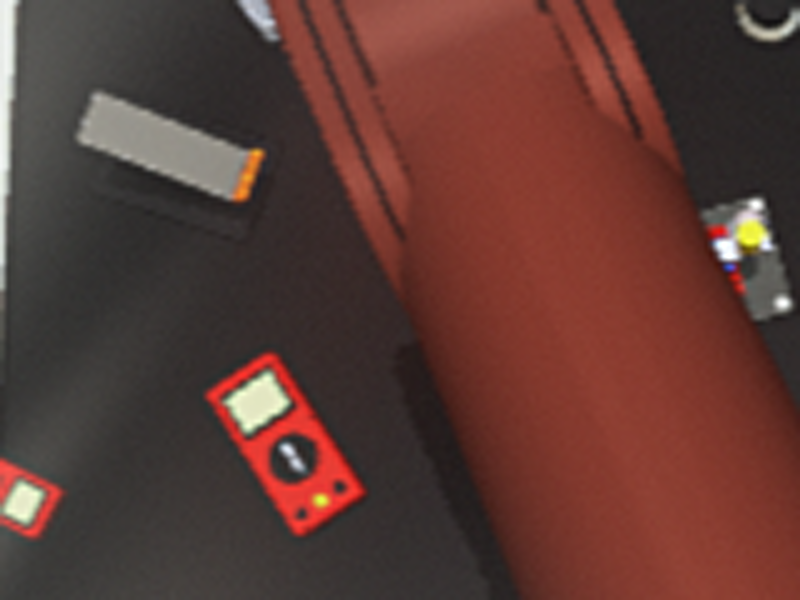

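The bar is shut: the knob reads az -76.45°, which is zero angle. The meter has been knocked to (0.3777, 0.2641), crop (290,440). It is still face up with its display up-left. I'll grip it 8 mm uphill of its centre so it can pivot onto the slope.

```bash
python3 - <<'E'
from plan import *
o=r.observe();print(o["tool_pos"],o["force"])
g=(.3844,.2685);f=(.5624,.3432)
plan([(*g,.12,-56.9,.9),(*g,.014,None,.9),(*g,.17,None,.4),(*f,.17,-18.5,.4),(*f,.108,None,.4)])
E
```

```text
[0.46074973 0.09052449 0.21315614] [-0.39567225 -0.53883094  0.25733198]
[0.425, -0.069, 0.207, 0.131, 0.9]
[0.362, -0.233, 0.207, 0.132, 0.9]
[0.237, -0.359, 0.207, 0.131, 0.9]
  -> [0.3843 0.2685 0.12  ] -56.9
[0.0, 0.0, 0.707, -0.0, 0.9]
  -> [0.3843 0.2685 0.014 ] -56.9
[0.0, 0.0, -0.52, -0.0, 0.4]
[0.0, 0.0, -0.52, -0.0, 0.4]
  -> [0.3843 0.2685 0.17  ] -56.9
[0.633, 0.116, -0.0, -0.107, 0.4]
[0.56, 0.318, -0.0, -0.106, 0.4]
  -> [0.5624 0.3432 0.17  ] -18.56
[0.0, -0.0, 0.413, -0.0, 0.4]
  -> [0.5624 0.3432 0.108 ] -18.56
```

Emit:
apply_moves:
  targets:
    - [0.1, -0.02, 0, 0.035, 0.9]
    - [0.21, -0.04, 0.05, 0.07, 0.9]
    - [0.32, -0.05, 0.15, 0.1, 0.9]
    - [0.425, -0.069, 0.207, 0.131, 0.9]
    - [0.425, -0.069, 0.207, 0.131, 0.9]

```text
clock: 48.15
tool_pos: [0.4354, 0.1474, 0.1808]
ee_rot: [0.765, 0.644, -0.002, 0.001]
force: [0.4, -0.9, -0.6]
width: 0.0746
finger_force: 0.0
```

Emit:
apply_moves:
  targets:
    - [0.09, -0.06, 0.05, 0.035, 0.9]
    - [0.18, -0.12, 0.1, 0.07, 0.9]
    - [0.27, -0.18, 0.15, 0.1, 0.9]
    - [0.362, -0.233, 0.207, 0.132, 0.9]
    - [0.362, -0.233, 0.207, 0.132, 0.9]

```text
clock: 48.65
tool_pos: [0.4111, 0.2071, 0.1507]
ee_rot: [0.881, 0.473, -0.001, 0.001]
force: [-0.4, -0.8, 0.5]
width: 0.0783
finger_force: 0.0
```

Emit:
apply_moves:
  targets:
    - [0.06, -0.09, 0.05, 0.035, 0.9]
    - [0.12, -0.18, 0.1, 0.07, 0.9]
    - [0.18, -0.27, 0.15, 0.1, 0.9]
    - [0.237, -0.359, 0.207, 0.131, 0.9]
    - [0.237, -0.359, 0.207, 0.131, 0.9]

```text
clock: 49.15
tool_pos: [0.3862, 0.2665, 0.1201]
ee_rot: [0.959, 0.284, -0.0, 0.001]
force: [-0.1, 0.7, -0.4]
width: 0.0782
finger_force: 0.0
```

Emit:
apply_moves:
  targets:
    - [0, 0, 0, 0, 0.9]
    - [0, 0, 0, 0, 0.9]
    - [0, 0, 0, 0, 0.9]
    - [0, 0, 0, 0, 0.9]
    - [0, 0, 0, 0, 0.9]

```text
clock: 49.65
tool_pos: [0.3864, 0.2667, 0.1206]
ee_rot: [0.959, 0.283, 0.0, -0.0]
force: [-0.3, -0.1, 0.4]
width: 0.0787
finger_force: 0.0
```

```bash
python3 - <<'E'
from plan import *
o=r.observe();print(o["tool_pos"],o["joints"].round(2))
im=r.get_image("side");m,P=sel(im,(.3777,.2641),.08,.012,.04,(170,8));print("meter side",len(P),rect(P))
im=r.get_image("top");m,P=sel(im,(.3777,.2641),.08,.012,.04,(170,8));print("meter top",len(P),rect(P) if len(P)>4 else 0)
E
```

```text
[0.38637672 0.2667422  0.12062663] [-1.48  0.05  0.82  2.06 -0.05  1.04 -1.64]
meter side 246 (array([0.3784, 0.2639]), array([0.3746, 0.2523]), array([110.7,  55. ]), 33.4)
meter top 276 (array([0.3785, 0.2623]), array([0.3653, 0.2495]), array([109.1,  46.5]), 33.0)
```

Emit:
apply_moves:
  targets:
    - [0, -0.017, 0.15, 0, 0.9]
    - [0, -0.017, 0.3, 0, 0.9]
    - [0, -0.017, 0.45, 0, 0.9]
    - [0, -0.017, 0.6, 0, 0.9]
    - [0, -0.017, 0.68, 0, 0.9]
  squeeze: 15

```text
clock: 50.25
tool_pos: [0.3842, 0.2685, 0.0169]
ee_rot: [0.959, 0.283, -0.001, 0.001]
force: [0.5, -0.2, 1.0]
width: 0.0783
finger_force: 0.0
```

Emit:
apply_moves:
  targets:
    - [0, 0, 0.027, 0, 0.9]
    - [0, 0, 0.027, 0, 0.9]
    - [0, 0, 0.027, 0, 0.9]
    - [0, 0, 0.027, 0, 0.4]
    - [0, 0, 0.027, 0, 0.4]

```text
clock: 50.75
tool_pos: [0.3851, 0.2696, 0.015]
ee_rot: [0.959, 0.283, 0.0, -0.0]
force: [0.2, 0.0, -0.2]
width: 0.0693
finger_force: 0.0
```

Emit:
apply_moves:
  targets:
    - [0, 0, 0, 0, 0.4]
    - [0, 0, 0, 0, 0.4]
    - [0, 0, 0, 0, 0.4]
    - [0, 0, -0.1, 0, 0.4]
    - [0, 0, -0.2, 0, 0.4]

```text
clock: 51.25
tool_pos: [0.3844, 0.2684, 0.0443]
ee_rot: [0.959, 0.283, -0.001, 0.001]
force: [0.5, 0.5, -1.1]
width: 0.0497
finger_force: 15.0
```

Emit:
apply_moves:
  targets:
    - [0, 0, -0.2, 0, 0.4]
    - [0, 0, -0.4, 0, 0.4]
    - [0, 0, -0.6, 0, 0.4]
    - [0, 0, -0.84, 0, 0.4]
    - [0, 0, -0.84, 0, 0.4]

```text
clock: 51.75
tool_pos: [0.3867, 0.2705, 0.1742]
ee_rot: [0.959, 0.283, 0.002, -0.002]
force: [0.8, -0.3, -1.5]
width: 0.0497
finger_force: 15.0
```

Emit:
apply_moves:
  targets:
    - [0.16, 0.03, 0, -0.027, 0.4]
    - [0.32, 0.06, 0, -0.054, 0.4]
    - [0.48, 0.09, 0, -0.08, 0.4]
    - [0.633, 0.116, 0, -0.107, 0.4]
    - [0.633, 0.116, 0, -0.107, 0.4]

```text
clock: 52.25
tool_pos: [0.4756, 0.3062, 0.169]
ee_rot: [0.898, 0.44, -0.0, 0.001]
force: [-0.6, 0.2, -1.8]
width: 0.0498
finger_force: 15.0
```

```bash
python3 - <<'E'
from plan import *
f=(.5624,.3432)
o=r.observe();print(o["tool_pos"],o["width"],o["finger_force"],o["force"])
plan([(*f,.17,-18.5,.4),(*f,.108,None,.4)])
E
```

```text
[0.47564188 0.30624703 0.16896302] 0.04984240086548249 14.99683424946852 [-0.64008286  0.18737021 -1.8103257 ]
[0.549, 0.306, -0.007, -0.107, 0.4]
  -> [0.5624 0.3432 0.17  ] -18.5
[-0.0, 0.0, 0.413, -0.0, 0.4]
  -> [0.5624 0.3432 0.1081] -18.5
```

Emit:
apply_moves:
  targets:
    - [0.14, 0.08, 0, -0.027, 0.4]
    - [0.28, 0.16, 0, -0.054, 0.4]
    - [0.42, 0.23, 0, -0.08, 0.4]
    - [0.549, 0.306, 0, -0.107, 0.4]
    - [0.549, 0.306, 0, -0.107, 0.4]

```text
clock: 52.75
tool_pos: [0.5619, 0.3427, 0.169]
ee_rot: [0.812, 0.584, -0.001, 0.001]
force: [0.3, -0.4, -2.6]
width: 0.0496
finger_force: 15.0
```

Emit:
apply_moves:
  targets:
    - [0, 0, 0.1, 0, 0.4]
    - [0, 0, 0.2, 0, 0.4]
    - [0, 0, 0.3, 0, 0.4]
    - [0, 0, 0.35, 0, 0.4]
    - [0, 0, 0.35, 0, 0.4]

```text
clock: 53.25
tool_pos: [0.5595, 0.3425, 0.1161]
ee_rot: [0.812, 0.583, -0.001, 0.0]
force: [-0.4, -0.5, -1.3]
width: 0.0497
finger_force: 15.0
```

Emit:
apply_moves:
  targets:
    - [0, 0, 0, 0, 0.4]
    - [0, 0, 0, 0, 0.4]
    - [0, 0, 0, 0, 0.4]
    - [0, 0, 0, 0, 0.4]
    - [0, 0, 0, 0, 0.4]
  squeeze: 8

```text
clock: 53.75
tool_pos: [0.5609, 0.343, 0.1182]
ee_rot: [0.812, 0.583, 0.0, -0.0]
force: [0.7, -0.3, -1.5]
width: 0.0499
finger_force: 8.0
```

```bash
python3 - <<'E'
from plan import *
o=r.observe();print(o["tool_pos"],o["width"],o["finger_force"],o["force"])
im=r.get_image("side")
cv2.imwrite("pics/crad.png",cv2.resize(im["pixels"][105:180,205:305],(800,600),interpolation=cv2.INTER_CUBIC))
f=np.array([.5624,.3432]);d=f-o["tool_pos"][:2]
print(d)
E
```

```text
[0.56090905 0.34295256 0.11816862] 0.04994345296954178 7.998018986836541 [ 0.65963099 -0.30814322 -1.46997272]
[0.00149095 0.00024744]
```

View pics/crad.png

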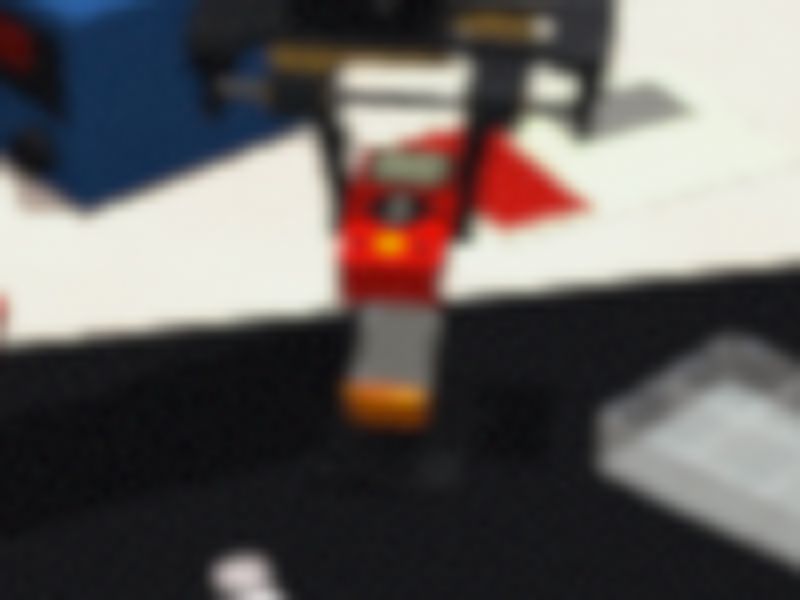

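The crop shows the meter held level, its display end uphill at (410,165), above the slab with the lip at (385,400). I'll lower it so the slab tips it in the grip.

Emit:
apply_moves:
  targets:
    - [0, 0.009, 0.03, 0, 0.4]
    - [0, 0.009, 0.06, 0, 0.4]
    - [0, 0.009, 0.08, 0, 0.4]
    - [0, 0.009, 0.1, 0, 0.4]
    - [0, 0.009, 0.12, 0, 0.4]

```text
clock: 54.3
tool_pos: [0.5621, 0.3422, 0.0997]
ee_rot: [0.812, 0.583, -0.0, 0.0]
force: [-1.1, -1.3, 1.0]
width: 0.0498
finger_force: 8.0
```

Emit:
apply_moves:
  targets:
    - [0, 0, 0.015, 0, 0.4]
    - [0, 0, 0.03, 0, 0.4]
    - [0, 0, 0.045, 0, 0.4]
    - [0, 0, 0.055, 0, 0.4]
    - [0, 0, 0.055, 0, 0.4]

```text
clock: 54.8
tool_pos: [0.5621, 0.3424, 0.0914]
ee_rot: [0.812, 0.583, -0.0, 0.0]
force: [-1.6, -0.8, -0.7]
width: 0.0494
finger_force: 8.0
```

```bash
cat > mt.py <<'E'
from plan import *
O=np.array([.5609,.3388,.070]);a=np.radians(71.5);t=np.radians(25)
u=np.array([np.cos(a),np.sin(a),0]);X=np.cos(t)*u+np.array([0,0,np.sin(t)]);Z=-np.sin(t)*u+np.array([0,0,np.cos(t)]);Y=np.cross(Z,X)
o=r.observe();print(o["tool_pos"].round(4),o["width"].round(4),o["finger_force"],o["force"].round(1))
for n in("side","top"):
    im=r.get_image(n);m,P=sel(im,O,.09,.03,.17,(172,4),120)
    if len(P)<20: print(n,len(P));continue
    q=np.c_[(P-O)@X,(P-O)@Y,(P-O)@Z]*1000
    f=q[:,2]>np.percentile(q[:,2],40);c=np.polyfit(q[f,0],q[f,2],1)
    print(n,len(P),"lo",np.percentile(q,3,axis=0).round(1),"hi",np.percentile(q,97,axis=0).round(1),"slope rel slab deg",np.degrees(np.arctan(c[0])).round(1))
E
python3 mt.py
```

```text
Traceback (most recent call last):
  File "mt.py", line 4, in <module>
    o=r.observe();print(o["tool_pos"].round(4),o["width"].round(4),o["finger_force"],o["force"].round(1))
                                               ^^^^^^^^^^^^^^^^
AttributeError: 'float' object has no attribute 'round'
```

```bash
sed -i 's/o\["width"\].round(4)/o["width"]/' mt.py; python3 mt.py
```

```text
[0.5621 0.3424 0.0914] 0.049404045557884746 7.999818989192136 [-1.6 -0.8 -0.7]
side 260 lo [-52.  -43.4  18.8] hi [39.8 24.8 96.3] slope rel slab deg 21.9
top 265 lo [-48.9 -25.1  21.6] hi [17.  23.6 97. ] slope rel slab deg 33.3
```

Emit:
apply_moves:
  targets:
    - [0, 0, 0.01, 0, 0.4]
    - [0, 0, 0.02, 0, 0.4]
    - [0, 0, 0.025, 0, 0.4]
    - [0, 0, 0.025, 0, 0.4]
    - [0, 0, 0.025, 0, 0.4]

```text
clock: 55.4
tool_pos: [0.562, 0.3424, 0.0878]
ee_rot: [0.812, 0.584, -0.0, 0.0]
force: [-0.6, 0.9, -1.6]
width: 0.0499
finger_force: 8.0
```

```bash
python3 mt.py
```

```text
[0.562  0.3424 0.0878] 0.04986003462348044 7.999765716958791 [-0.6  0.9 -1.6]
side 248 lo [-52.4 -48.7  14.5] hi [36.7 25.7 93.4] slope rel slab deg 18.6
top 252 lo [-51.1 -25.3  19.5] hi [11.4 23.4 96.6] slope rel slab deg 28.5
```

```bash
sed -i 's/    f=q/    q=q[(abs(q[:,1])<30)\&(q[:,2]<50)\&(abs(q[:,0])<75)]\n    f=q/' mt.py; python3 mt.py
```

```text
[0.562  0.3424 0.0878] 0.049853260309994187 7.999799422250362 [ 0.5  0.6 -1.7]
side 251 lo [-53.3 -26.5  12.7] hi [40.2 25.8 32.9] slope rel slab deg 1.1
top 253 lo [-51.5 -24.9  21. ] hi [ 3.2 23.2 32.1] slope rel slab deg -0.4
```

Emit:
apply_moves:
  targets:
    - [0, 0, 0.01, 0, 0.4]
    - [0, 0, 0.015, 0, 0.4]
    - [0, 0, 0.02, 0, 0.4]
    - [0, 0, 0.02, 0, 0.4]
    - [0, 0, 0.02, 0, 0.4]

```text
clock: 56.1
tool_pos: [0.5621, 0.3427, 0.086]
ee_rot: [0.812, 0.584, 0.0, -0.0]
force: [-5.0, -0.9, 9.6]
width: 0.05
finger_force: 8.0
```

```bash
python3 mt.py
```

```text
[0.5621 0.3427 0.086 ] 0.049985604340075165 7.99276364967227 [-5.  -0.9  9.6]
side 246 lo [-52.8 -26.5  12.3] hi [41.1 25.9 35.1] slope rel slab deg 2.4
top 246 lo [-52.3 -24.8  17.5] hi [ 2.5 23.2 29.4] slope rel slab deg 0.5
```

The meter lies parallel to the slab and presses with about 10 N. I'll release it and withdraw.

Emit:
apply_moves:
  targets:
    - [0, 0, 0, 0, 0.65]
    - [0, 0, 0, 0, 0.7]
    - [0, 0, 0, 0, 0.75]
    - [0, 0, 0, 0, 0.8]
    - [0, 0, 0, 0, 0.8]

```text
clock: 56.7
tool_pos: [0.562, 0.3424, 0.0848]
ee_rot: [0.812, 0.583, -0.0, 0.0]
force: [-0.2, 0.5, 0.3]
width: 0.0685
finger_force: 0.0
```

Emit:
apply_moves:
  targets:
    - [0, 0, -0.1, 0, 0.8]
    - [0, 0, -0.25, 0, 0.8]
    - [0, 0, -0.4, 0, 0.8]
    - [0, 0, -0.6, 0, 0.8]
    - [0, 0, -0.8, 0, 0.8]

```text
clock: 57.2
tool_pos: [0.5621, 0.3422, 0.2071]
ee_rot: [0.812, 0.583, 0.0, 0.0]
force: [0.3, 0.5, -0.9]
width: 0.0698
finger_force: 0.0
```

Emit:
apply_moves:
  targets:
    - [0, 0.3, -0.1, 0, 0.8]
    - [0, 0.6, -0.1, 0, 0.8]
    - [0, 0.9, -0.1, 0, 0.8]
    - [0, 0.9, -0.1, 0, 0.8]
    - [0, 0.9, -0.1, 0, 0.8]

```text
clock: 57.7
tool_pos: [0.691, 0.2977, 0.2202]
ee_rot: [0.813, 0.582, -0.0, 0.001]
force: [-0.7, -0.8, 0.1]
width: 0.0694
finger_force: 0.0
```

```bash
python3 mt.py; python3 - <<'E'
from h import *
im=r.get_image("side")
cv2.imwrite("pics/fin.png",cv2.resize(im["pixels"][105:240,180:360],(800,600),interpolation=cv2.INTER_CUBIC))
H=np.array([.4504,.1388])
t=r.get_image("top")
for i,n in ((im,"side"),(t,"top")):
    m,P=sel(i,(.491,-.028),.03,.083,.1);print("knob",n,len(P),P[:,:2].mean(0) if len(P) else 0)
    m,P=sel(i,(.56,.335),.07,.03,.15)
    O=np.array([.5609,.3388,.07])
    A=np.c_[P[:,:2],np.ones(len(P))];k=np.linalg.lstsq(A,P[:,2],rcond=None)[0]
    for _ in range(8):
        e=abs(A@k-P[:,2])<.003;k=np.linalg.lstsq(A[e],P[e,2],rcond=None)[0]
    print(n,"top face tilt",np.degrees(np.arctan(np.hypot(*k[:2]))),"az",np.degrees(np.arctan2(k[1],k[0])),rect(P[e]),P[e].mean(0))
E
```

```text
[0.691  0.2977 0.2202] 0.06936294353385614 0.0 [-0.7 -0.8  0.1]
side 190 lo [-53.8 -26.4  12.4] hi [48.3 20.5 29.9] slope rel slab deg 0.3
top 339 lo [-51.3 -25.4  15.6] hi [33.3 23.1 30. ] slope rel slab deg 0.4
knob side 25 [ 0.49117287 -0.02941775]
side top face tilt 27.31112367171786 az 71.31418931168977 (array([0.5594, 0.3282]), array([0.5597, 0.3272]), array([97.2, 49.5]), 71.7) [0.55974942 0.32723725 0.09169922]
knob top 26 [ 0.49077431 -0.02794027]
top top face tilt 25.291495193409823 az 69.82452634115697 (array([0.5575, 0.3247]), array([0.5575, 0.3203]), array([91.9, 49.9]), 71.1) [0.55746297 0.32028063 0.09017758]
```

View pics/fin.png

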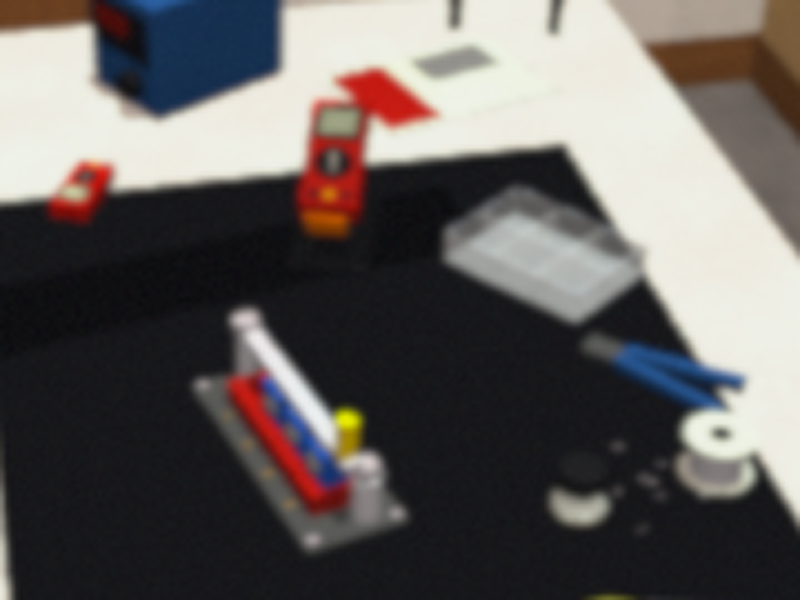

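The final crop shows the meter on the stand at (335,165), bottom end at the lip and display uphill. The bar is shut over the three relays, with the knob at jig x ≈ 0. The gripper is clear of everything.

```bash
python3 -c "
from cell import r
print(r.close_job())"
```

```text
the job is handed in; nothing more can be done
None
```

I handed the job in, with no verdict returned. My last camera checks showed all three blue relays plugged home (sockets 0, 1 and 2), the keeper bar shut, and the red meter flat on its stand at the lip with its display uphill.

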